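# Steady and refill the bush magazine

## Robot

A 7-joint arm with a two-finger parallel gripper is mounted at the origin on the work surface. World frame = base frame: x ahead of the robot, y to its left, z up, the work surface at z = 0. Lengths are in m, angles in rad, forces in N, time in s.
With the tool pointing down it reaches from about 0.4 to 0.75 m from the base axis. Payload 19.5 kg.
Tool frame: the origin (TCP) lies at the very end of the fingers, on their centre line; the grasp point (between the pads) lies 19 mm behind it; x points along the fingers, y is the direction in which the jaws open and shut, and the axes are right-handed (so a half turn about x gives the same grasp; the last joint's range is limited). The gripper opens to 85 mm and grips with 20 to 120 N. Pads are 22 mm wide; open, the fingers measure 114 mm over their backs; the gripper's body (76 mm by 85 mm) begins 54 mm behind the grasp point. The pads swing forward as they close: fully open they stand 13 mm farther back than shut.
Start: joints at [-1.19, 0.707, -0.028, 1.485, 0.022, 0.951, -0.075], TCP at [0.236, 0.524, 0.231] pointing down, gripper open.
Joint ranges: [-2.71, 2.71], [-0.32, 2.16], [-1.57, 1.52], [0, 2.45], [-1.46, 4.6], [0, 2.02], [-2.83, 2.83]. Speed limits (rad/s): [1.89, 1.89, 2.57, 2.57, 3.01, 3.01, 3.01].

## Interface

Orientations are given as a unit quaternion [w, x, y, z].
In Python, from station import ctrl, vision gives the robot as it stands.
- The arm moves only by the tool jog_arm, never from a script. Its argument "series" is a list that holds one entry, the list of rows, each a list of 7 numbers: the shift along the world's x, y, z in m, then the turn, a rotation vector about the world's x, y, z in rad, then the gripper command: -1 is fully open, 1 is shut, values between are in proportion. A call has 1 to 20 rows; each row is the pose to reach, as a shift and turn from the pose commanded when the call began; what a row does not reach only later rows make up. A row lasts 1/10 s, in which the tool goes at most 50 mm and 8.59 degrees, less where a joint would pass 70% of its speed; a pose out of reach is approached as far as the arm can. A call with a gripper value outside its range is refused whole. The fingers move at their own pace and stop on an object; "newtons" is the grip in N (left out, the last holds). Time passes only in rows, so rows that repeat a pose let the fingers close. It gives the time, the measured TCP pose, the force and the opening at its end, in the units of the state.
- ctrl.read_state(): the state, without advancing time (a new reading comes with each control period).
- vision.get_image(name): name is "side" or "top"; returns (picture, depth): 480x640x3 uint8, red, green, blue; 480x640 float32, m along the optical axis (not along the pixel's ray), 0 where there is no reading.
- vision.calibration(name): a dict with "fov_y" (degrees; the focal length in pixels is half the picture's height over the tangent of half this angle, whatever the lens; pixels are square), "cx", "cy" (the principal point, pixels), "rvec" (rotation vector, rad) and "tvec" (3), from world to camera coordinates, as OpenCV has them. Camera axes: x right, y down, z forward; pixel columns grow to the right and rows downward; lengths in m; the calibration is good to about 2 mm. A picture is of the moment at which its call begins. calibration takes no time and is no camera call.
- ctrl.hand_in(): hands the job in, once; it reports no verdict.
Trained networks look in the newest picture that a camera, given by its name, has taken for a name from the list of things; names that differ only in an ending like _2 or _b are one class to them, and where a whole thing is asked for, a point or a joint stands for the part that bears it (a point fixed in the world has none). Each returns a list of dicts, best first, with "p" (0 to 1); they miss things now and then, are a little off and sometimes report something else, mostly with a low value. They report only what shows in the picture. A call takes as long as a camera call. They do not tell look-alikes from the thing itself.
- vision.outline_of(camera, thing): "pixels" (480x640 bool, what is visible of it) and "location" ([column, row] in pixels, amid what is visible of it).
- vision.place_of(camera, thing): "location" ([column, row] in pixels: a listed point, or the origin of a listed thing).
The state is a dict: "clock": time; "joints": joint angles; "qd": joint speeds; "effort": joint torques, N m; "ee_pos": TCP position; "tool_rot": TCP orientation; "force": force on the tool from outside, world axes, zero at the start; "torque": the same for the moment, N m; "gripper_width": opening from 0.0 (shut) to 1.0 (fully open).
Only numpy, scipy, OpenCV 4.12 (cv2) and the standard library are available. Lean on these libraries where they do the work, as an engineer would, in place of code of your own. Each camera call takes 0.05 s, during which the arm holds its last target.

## Task

The bush magazine is rocking because two of its feet stand on the rail: turn it where it stands, without lifting it away, until it straddles the rail squarely and is steady on all four feet. Then load every bush from the tray into its tube, packing them down with the rammer as room is needed and in the end until the whole stack bottoms out firmly, and stand the rammer back in its dish. Leave the tape, bracket and screwdriver alone.

Things in the scene. Friction and masses are not known exactly. Their poses are not given: they have to be found in the camera images.
- rail: Flat aluminium rail fixed to the bench, 300 mm long (its x axis), 30 mm wide (y), 10 mm high. Origin: centre of its underside, on the bench. Its place and yaw differ from start to start.
- mag_base (a point): Bush magazine, a loose 0.85 kg stand: 140 mm square deck (top 48 mm up), four domed feet (radius 11 mm) at x, y = +-60 mm, upright clear tube in the middle. This point: its centre at foot underside level (z = 0 with all feet on the bench); z up along the tube, x and y square to deck and collar sides. It starts with two diagonal feet on the rail, about 10 mm high, rocking to one side.
- mag_mouth (a point): Centre of the tube's open mouth, 186 mm above mag_base, same axes. Around it is a 60 x 60 mm square collar, 30 mm high, top flush with this point; gripped from above across two opposite sides it lets the magazine be turned about its axis. Bore 48 mm with a small lead-in; below the collar the tube is 54 mm across.
- lift_piston (a joint): Friction-held lifting piston in the tube: travel down, in m. Its flat top lies 15 mm + this value below the mouth; 0.142 is its bottom stop. It stays where left; pushing it down takes about 8 N plus 60 N per m/s. The empty magazine starts with the piston near the top, 20 to 40 mm below the mouth: only one bush then finds room and the stack must be packed down to make room for more.
- bush0_c (a point): Rubber-and-steel bush, a plain upright cylinder 42 mm in diameter and 38 mm high, 0.09 kg, standing in the tray; this point is its centre, half-way up. From two to four such bushes are present; absent ones read None. They stack end on end in the tube.
- bush1_c (a point): Rubber-and-steel bush, a plain upright cylinder 42 mm in diameter and 38 mm high, 0.09 kg, standing in the tray; this point is its centre, half-way up. From two to four such bushes are present; absent ones read None. They stack end on end in the tube.
- bush2_c (a point): Rubber-and-steel bush, a plain upright cylinder 42 mm in diameter and 38 mm high, 0.09 kg, standing in the tray; this point is its centre, half-way up. From two to four such bushes are present; absent ones read None. They stack end on end in the tube.
- bush3_c (a point): Rubber-and-steel bush, a plain upright cylinder 42 mm in diameter and 38 mm high, 0.09 kg, standing in the tray; this point is its centre, half-way up. From two to four such bushes are present; absent ones read None. They stack end on end in the tube.
- tray: Shallow grey plastic tray fixed to the bench, 200 x 200 mm outside, floor 3 mm thick, rim 9 mm above the bench and 4 mm thick. Origin: centre of its underside. It stands left or right of the magazine.
- rammer_grip (a point): Rammer, a loose hand tool of 0.35 kg standing upright on its foot in the dish: steel foot 40 mm in diameter and 25 mm high, 16 mm shaft, wooden handle 30 mm in diameter from 108 to 168 mm above its underside. This point is on its axis in the handle, 140 mm above its underside.
- rammer_foot (a point): Centre of the underside of the rammer's foot; z points up along the rammer.
- dish: Round black plastic dish fixed to the bench where the rammer is kept: 100 mm across outside, 92 mm inside, inner floor 3 mm above the bench, rim 9 mm above the bench. Origin: centre of its underside. It stands on the other side from the tray.
- tape: Bystander: a roll of orange tape lying flat, 110 mm across, 48 mm high. Origin: centre of its underside.
- bracket: Bystander: a dark steel angle bracket 110 x 45 mm, 56 mm high. Origin: centre of its underside.
- driver_grip (a point): Bystander: a screwdriver 200 mm long, lying down; this point is in its handle.
Mind the look-alikes: they are no part of the job. Of the things that look like the part that bears mag_base, the largest one is meant.

How it is judged:
By the outcome, as a careful person would: the job done as asked, in the order asked, and still so for the second after the job is handed in, with the robot touching nothing.
Of bush0, bush1, bush2, bush3 only 2 to 4 are there at a start; the rules pass over those that are not, and their reading is None.
At some moment in a run one of bush0, bush1, bush2, bush3 may be knocked a few centimetres aside while the robot is not near it.
It also fails if it takes over 210 s, if anything falls off the work surface, if the arm or the gripper's body presses on something with over 40 N, if the wrist force passes 120 N, or if a joint passes its speed limit or range.

## Working session

There is one attempt and no reset: what is moved stays moved. The work goes in short steps, Python scripts to look and compute and a tool call to move; the robot and the scene stay as the last step left them, time stands still between calls to the robot, and variables do not carry over. Pictures are saved under pics/ and viewed, and the job is handed in when it is done.

Besides the shell and the picture viewer there is one more tool, called after "Call:" by a JSON object that holds its "api" and its "payload". jog_arm: Moves the arm, as the interface text tells. Its arguments: {"type":"object","properties":{"series":{"type":"array","items":{"type":"array","items":{"type":"array","items":{"type":"number"}}}},"newtons":{"type":"number"}},"required":["series"]}

```bash
ls; mkdir -p pics; cat > h.py <<'E'
import numpy as np, cv2
from station import ctrl, vision
def cal(n):
    c=vision.calibration(n); f=240/np.tan(np.radians(c['fov_y'])/2)
    K=np.array([[f,0,c['cx']],[0,f,c['cy']],[0,0,1]]); R=cv2.Rodrigues(np.array(c['rvec'],float))[0]
    return K,R,np.array(c['tvec'],float)
def ray(n,px):
    K,R,t=cal(n); d=R.T@np.linalg.inv(K)@np.array([px[0],px[1],1.]); return -R.T@t,d
def atz(n,px,z):
    o,d=ray(n,px); return o+d*(z-o[2])/d[2]
def proj(n,P):
    K,R,t=cal(n); q=K@(R@np.array(P,float)+t); return q[:2]/q[2]
def cloud(n,dep):
    K,R,t=cal(n); v,u=np.mgrid[:480,:640]; 
    p=np.stack([(u-K[0,2])/K[0,0]*dep,(v-K[1,2])/K[1,1]*dep,dep],-1)
    w=(p-t)@R; w[dep<=0]=np.nan; return w
def save(n,name):
    im,d=vision.get_image(n); cv2.imwrite('pics/'+name,im[:,:,::-1]); return im,d
E
python3 - <<'E'
from h import *
for n in('top','side'):
    im,d=save(n,n+'0.png'); np.save(n+'d.npy',d); np.save(n+'im.npy',im)
    print(n,vision.calibration(n)); 
    w=cloud(n,d); print((d>0).mean())
print(ctrl.read_state())
for t in ['rail','mag_base','mag_mouth','bush0_c','tray','rammer_grip','rammer_foot','dish','tape','bracket','driver_grip']:
  for n in('top','side'):
    r=vision.place_of(n,t); print(t,n,[(round(x['p'],2),np.round(x['location'],0).tolist()) for x in r][:7])
E
```

```text
pics
top {'fov_y': 50.038533804104915, 'cx': 315.4869607474894, 'cy': 231.1611849823224, 'rvec': array([ 2.17788016, -2.13653387,  0.20820321]), 'tvec': array([-0.02112663,  0.59598806,  1.06245594])}
0.9960481770833334
side {'fov_y': 48.21081770911763, 'cx': 318.1110998028711, 'cy': 244.25090698853631, 'rvec': array([ 2.30819226, -0.94905663,  0.34687273]), 'tvec': array([-0.40509154,  0.3860767 ,  0.84882134])}
0.9959765625
{'clock': 0.1, 'joints': array([-1.1897079 ,  0.70699918, -0.02763739,  1.4849225 ,  0.0220179 ,
        0.95085812, -0.0755474 ]), 'qd': array([-0.00029698, -0.00027225, -0.00065606, -0.00183728,  0.00054814,
        0.00085049, -0.00202967]), 'effort': array([ 2.06501871e-03, -8.84293699e+01,  1.23673830e+00, -2.36456037e+01,
        1.69708935e-02,  5.03756266e-03, -5.09738811e-06]), 'ee_pos': array([0.23583309, 0.5241838 , 0.23090491]), 'tool_rot': array([ 0.69130742,  0.14806791,  0.69142129, -0.14868272]), 'force': array([ 0.35755799, -0.35570415,  0.62536495]), 'torque': array([-0.02614374,  0.02587272, -0.02068762]), 'gripper_width': 0.9976873368618209}

[... 416 characters left out ...]
 side [(0.75, [189.0, 231.0]), (0.7, [385.0, 442.0]), (0.21, [385.0, 410.0])]
tray top [(0.6, [433.0, 295.0])]
tray side [(0.79, [388.0, 413.0])]
rammer_grip top [(0.86, [164.0, 291.0]), (0.16, [418.0, 278.0])]
rammer_grip side [(0.94, [177.0, 187.0])]
rammer_foot top [(0.92, [176.0, 293.0])]
rammer_foot side [(0.77, [189.0, 234.0])]
dish top [(0.8, [179.0, 289.0]), (0.4, [162.0, 290.0])]
dish side [(0.74, [197.0, 230.0])]
tape top [(0.72, [179.0, 189.0])]
tape side [(0.8, [267.0, 174.0])]
bracket top [(0.79, [430.0, 192.0]), (0.62, [456.0, 319.0]), (0.29, [417.0, 278.0])]
bracket side [(0.94, [464.0, 327.0])]
driver_grip top [(0.55, [344.0, 156.0])]
driver_grip side [(0.69, [404.0, 244.0])]
```

View pics/top0.png

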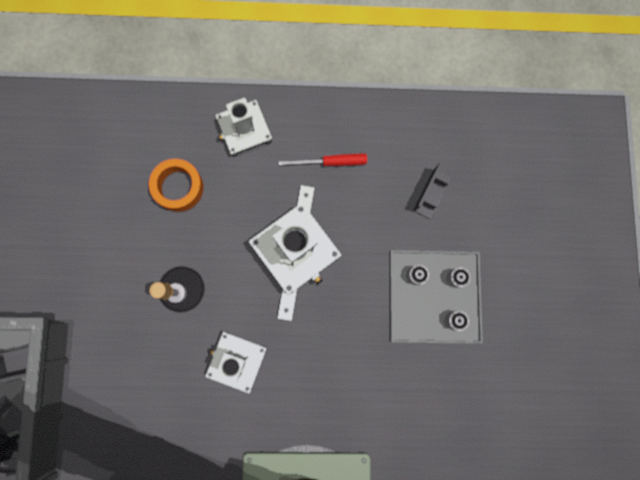

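View pics/side0.png

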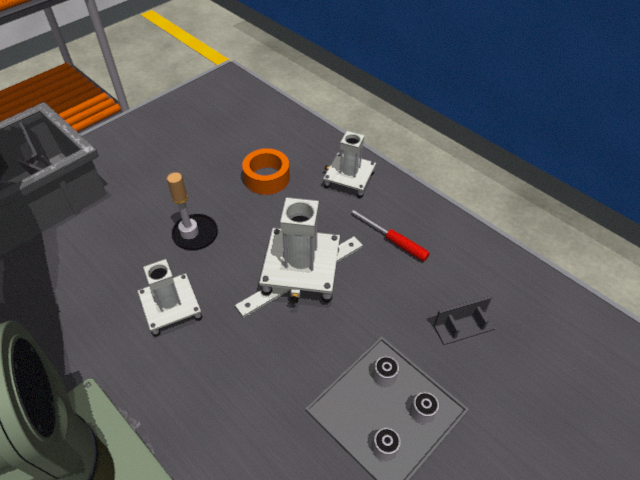

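```bash
cat > m.py <<'E'
from h import *
d=np.load('topd.npy'); w=cloud('top',d)
def blob(u0,v0,r,zl,zh):
    s=np.zeros(d.shape,bool); s[v0-r:v0+r,u0-r:u0+r]=1
    m=s&(w[...,2]>zl)&(w[...,2]<zh); return w[m]
def rect(p):
    r=cv2.minAreaRect((p[:,:2]*1000).astype(np.float32)); return [np.round(x,1) for x in (r[0],r[1],r[2])]
sel=w[300:340,330:380]; print('bench z',np.nanmedian(sel[...,2]))
p=blob(296,241,40,.17,.21);print('collar',len(p),rect(p),np.median(p[:,2]))
A=np.c_[p[:,:2],np.ones(len(p))]; 
p=blob(296,241,60,.035,.075);print('deck',len(p),rect(p),np.median(p[:,2]))
c=np.linalg.lstsq(np.c_[p[:,:2],np.ones(len(p))],p[:,2],rcond=None)[0];print('deck plane',c)
p=blob(296,253,85,.005,.014);print('rail',len(p),rect(p))
for u,v in((419,274),(459,277),(458,320)):
    p=blob(u,v,16,.03,.055);print('bush',len(p),rect(p),np.median(p[:,2]))
p=blob(160,290,20,.14,.19);print('rammer top',len(p),rect(p),np.median(p[:,2]))
for u,v in((240,115),(232,365)):
    p=blob(u,v,25,.08,.3);print('mini',len(p),rect(p) if len(p) else 0,np.max(p[:,2]) if len(p) else 0)
p=blob(180,290,40,.004,.014);print('dish',len(p),rect(p))
p=blob(436,297,60,.0015,.014);print('tray',len(p),rect(p))
p=blob(176,186,40,.03,.06);print('tape',rect(p))
E
python3 m.py; python3 - <<'E'
import cv2
im=cv2.imread('pics/top0.png')[160:340,220:400]; cv2.imwrite('pics/c0.png',cv2.resize(im,(600,600),interpolation=2))
E
```

```text
bench z 7.483179391734855e-05
collar 626 [array([557.3,  34.3]), array([60.8, 60. ]), np.float64(37.8)] 0.19530706329811295
deck 3258 [array([549.5,  28. ]), array([160.4, 140.5]), np.float64(37.7)] 0.05788413453278199
deck plane [0.00743031 0.00495158 0.05357007]
rail 964 [array([559.6,  34.8]), array([379.5, 377.7]), np.float64(0.8)]
bush 305 [array([ 507.8, -234.5]), array([40.4, 41.1]), np.float64(88.8)] 0.04145922998490853
bush 315 [array([ 503.8, -324.5]), array([40.5, 41.1]), np.float64(41.1)] 0.04152549383682624
bush 321 [array([ 410.8, -318.4]), array([40.5, 41.4]), np.float64(19.2)] 0.041429396631167376
rammer top 258 [array([459.2, 286.3]), array([28.2, 29. ]), np.float64(5.0)] 0.17047835182112744
mini 521 [array([831.3, 155.2]), array([43.1, 41.4]), np.float64(23.2)] 0.13403625614769932
mini 534 [array([317.7, 151.7]), array([41.7, 41.8]), np.float64(69.9)] 0.1343025040193009
dish 850 [array([468.8, 284.5]), array([171.8, 169.8]), np.float64(2.6)]
tray 7113 [array([ 465.4, -283.2]), array([263.8, 275.2]), np.float64(0.7)]
tape [array([694. , 297.4]), array([108.5, 109.1]), np.float64(23.2)]
```

View pics/c0.png

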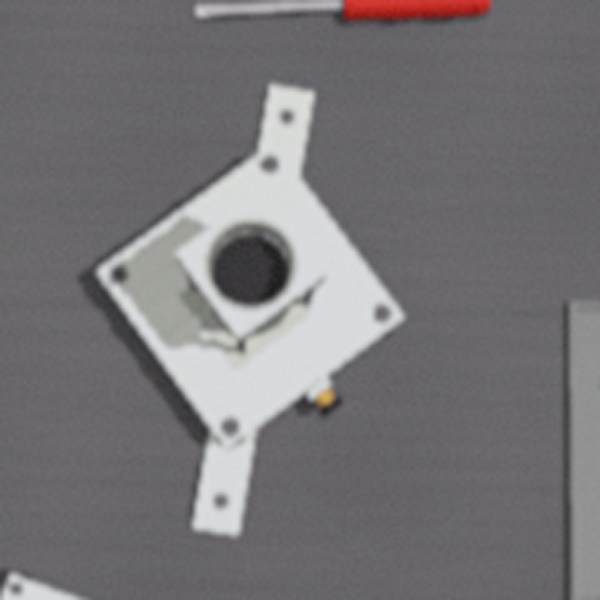

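```bash
python3 - <<'E'
from h import *
d=np.load('topd.npy'); w=cloud('top',d); im=np.load('topim.npy')
m=np.zeros(d.shape,bool); m[180:330,270:330]=1
m&=(w[...,2]>.006)&(w[...,2]<.014)
m&=(im.mean(2)>140)
n,l,s,c=cv2.connectedComponentsWithStats(m.astype(np.uint8))
q=[]
for i in range(1,n):
    if s[i,4]>100: print(s[i],c[i],np.nanmean(w[l==i],0)); q.append(w[l==i])
p=np.vstack(q); mu=p[:,:2].mean(0)
r=cv2.minAreaRect((p[:,:2]*1000).astype(np.float32));print(r)
vx,vy,x0,y0=cv2.fitLine(p[:,:2].astype(np.float32),cv2.DIST_L2,0,.01,.01).ravel();print(np.degrees(np.arctan2(vy,vx)),x0,y0)
E
```

```text
[298 186  16  27 248] [305.73790323 197.2983871 ] [0.6786968  0.01218142 0.01015601]
[278 289  19  32 357] [286.66106443 305.59663866] [0.43683662 0.04905084 0.01035306]
((555.8206787109375, 31.561206817626953), (29.895570755004883, 300.62200927734375), 81.52495574951172)
-8.65058 0.53597933 0.033937424
```

```bash
cat > t.py <<'E'
from h import *
from scipy.spatial.transform import Rotation as Ro
def tool():
    s=ctrl.read_state(); q=s['tool_rot']; M=Ro.from_quat([q[1],q[2],q[3],q[0]]).as_matrix()
    y=np.degrees(np.arctan2(M[1,1],M[0,1]))
    print('t',round(s['clock'],2),'pos',np.round(s['ee_pos'],4),'x',np.round(M[:,0],3),'yaw_y',round(y,2),'F',np.round(s['force'],1),'T',np.round(s['torque'],2),'w',round(s['gripper_width'],3),'J',np.round(s['joints'],2))
    return s,M,y
if __name__=='__main__': tool()
E
python3 t.py; python3 - <<'E'
from h import *
for k in range(1):
  im,d=save('top','t1.png'); w=cloud('top',d)
  im2,_=save('side','s1.png')
  cv2.imwrite('pics/s1c.png',cv2.resize(im2[180:330,220:380,::-1],(640,600),interpolation=2))
  s=np.zeros(d.shape,bool); s[190:310,236:356]=1
  p=w[s&(w[...,2]>.17)&(w[...,2]<.21)]; print(cv2.minAreaRect((p[:,:2]*1000).astype(np.float32)))
  A=np.c_[p[:,:2],np.ones(len(p))];print(np.linalg.lstsq(A,p[:,2],rcond=None)[0])
  a=np.radians(37.8); e=[np.array([np.cos(a),np.sin(a)]),np.array([-np.sin(a),np.cos(a)])]
  for sx in(-1,1):
    for sy in(-1,1):
      c=np.array([.5573,.0343])+.055*sx*e[0]+.055*sy*e[1]
      mm=s&(np.hypot(w[...,0]-c[0],w[...,1]-c[1])<.012)&(w[...,2]<.09); print(np.round(c,3),np.nanmedian(w[mm][:,2]))
E
```

```text
t 1.2 pos [0.2359 0.5244 0.2313] x [-0. -0. -1.] yaw_y 65.78 F [-0.5  0.4  0.1] T [0.03 0.01 0.04] w 1.0 J [-1.19  0.71 -0.03  1.48  0.02  0.95 -0.08]
((556.9628295898438, 34.10746765136719), (60.1788330078125, 59.9799919128418), 37.75330352783203)
[0.01223995 0.00057949 0.1864544 ]
[ 0.548 -0.043] 0.05879502430958746
[0.48  0.044] 0.0587460830915211
[0.634 0.025] 0.05862157895582279
[0.567 0.111] 0.05845742936127929
```

View pics/s1c.png

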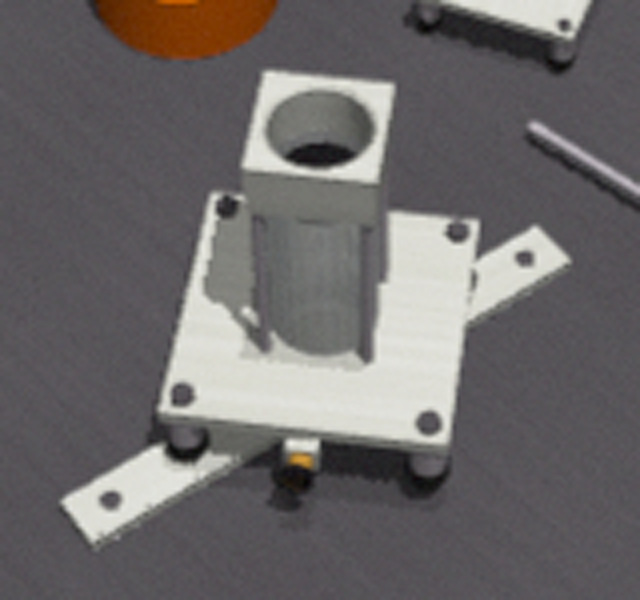

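Call:
{"api": "jog_arm", "payload": {"series": [[[0.02,-0.03,0.03,0,0,-0.05,-1],[0.321,-0.49,0.03,0,0,-0.489,-1],[0.321,-0.49,0.03,0,0,-0.489,-1],[0.321,-0.49,0.03,0,0,-0.489,-1],[0.321,-0.49,0.03,0,0,-0.489,-1],[0.321,-0.49,0.03,0,0,-0.489,-1],[0.321,-0.49,0.03,0,0,-0.489,-1],[0.321,-0.49,0.03,0,0,-0.489,-1],[0.321,-0.49,0.03,0,0,-0.489,-1],[0.321,-0.49,0.03,0,0,-0.489,-1],[0.321,-0.49,0.03,0,0,-0.489,-1],[0.321,-0.49,0.03,0,0,-0.489,-1],[0.321,-0.49,0.03,0,0,-0.489,-1],[0.321,-0.49,0.03,0,0,-0.489,-1],[0.321,-0.49,0.03,0,0,-0.489,-1],[0.321,-0.49,0.03,0,0,-0.489,-1],[0.321,-0.49,0.03,0,0,-0.489,-1],[0.321,-0.49,0.03,0,0,-0.489,-1]]], "newtons": 40}}

```text
clock: 3.1
ee_pos: [0.5568, 0.0349, 0.2614]
tool_rot: [0.635, 0.311, 0.635, -0.311]
force: [-0.2, 0.5, -0.4]
gripper_width: 1.005
```

```bash
python3 t.py; python3 - <<'E'
from h import *
im2,_=save('side','s2.png'); cv2.imwrite('pics/s2c.png',cv2.resize(im2[60:310,180:430,::-1],(600,600),interpolation=2))
im2,_=save('top','t2.png')
E
```

```text
t 3.1 pos [0.5568 0.0349 0.2614] x [ 0. -0. -1.] yaw_y 37.81 F [-0.2  0.5 -0.4] T [-0.03 -0.06  0.02] w 1.005 J [-0.15  0.65  0.05  1.5  -0.04  0.99  0.57]
```

View pics/s2c.png

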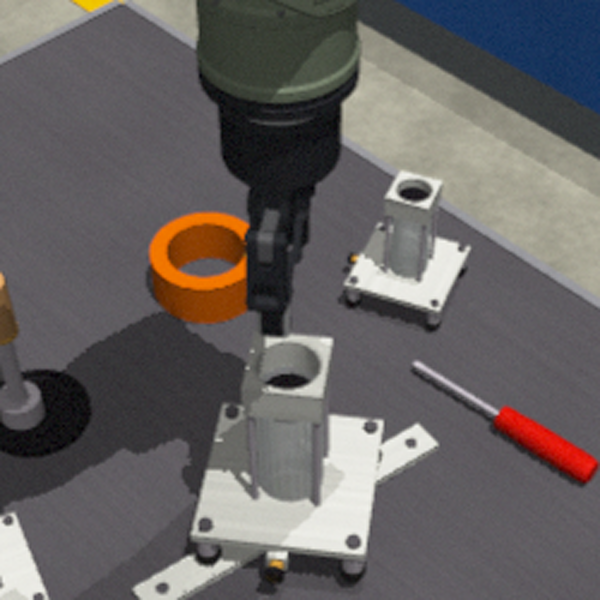

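Call:
{"api": "jog_arm", "payload": {"series": [[[0,-0.001,-0.03,0,0,0,-1],[0,-0.001,-0.06,0,0,0,-1],[0,-0.001,-0.08,0,0,0,-1],[0,-0.001,-0.095,0,0,0,-1],[0,-0.001,-0.095,0,0,0,-1],[0,-0.001,-0.095,0,0,0,0.2],[0,-0.001,-0.095,0,0,0,0.6],[0,-0.001,-0.095,0,0,0,1],[0,-0.001,-0.095,0,0,0,1],[0,-0.001,-0.095,0,0,0,1],[0,-0.001,-0.095,0,0,0,1],[0,-0.001,-0.095,0,0,0,1]]], "newtons": 50}}

```text
clock: 4.4
ee_pos: [0.5575, 0.0334, 0.1677]
tool_rot: [0.636, 0.312, 0.634, -0.311]
force: [-0.8, -0.4, 8.5]
gripper_width: 0.703
```

```bash
python3 t.py
```

```text
t 4.4 pos [0.5575 0.0334 0.1677] x [ 0.002  0.    -1.   ] yaw_y 37.76 F [-0.8 -0.4  8.5] T [-0.02  0.29 -0.01] w 0.703 J [-0.14  0.76  0.04  1.63 -0.04  0.74  0.58]
```

Call:
{"api": "jog_arm", "payload": {"series": [[[0,0,0,0,0,0.03,1],[0,0,0,0,0,0.07,1],[0,0,0,0,0,0.11,1],[0,0,0,0,0,0.15,1],[0,0,0,0,0,0.19,1],[0,0,0,0,0,0.23,1],[0,0,0,0,0,0.27,1],[0,0,0,0,0,0.31,1],[0,0,0,0,0,0.35,1],[0,0,0,0,0,0.39,1],[0,0,0,0,0,0.42,1],[0,0,0,0,0,0.44,1],[0,0,0,0,0,0.45,1]]]}}

```text
clock: 5.7
ee_pos: [0.5569, 0.0333, 0.1663]
tool_rot: [0.688, 0.161, 0.688, -0.161]
force: [0.1, -0.1, -10.2]
gripper_width: 0.695
```

```bash
python3 t.py; python3 - <<'E'
from h import *
im2,_=save('side','s3.png'); cv2.imwrite('pics/s3c.png',cv2.resize(im2[160:330,200:390,::-1],(670,600),interpolation=2))
E
```

```text
t 5.7 pos [0.5569 0.0333 0.1663] x [-0. -0. -1.] yaw_y 63.6 F [  0.1  -0.1 -10.2] T [-0.02 -0.01 -0.02] w 0.695 J [-0.07  0.76 -0.09  1.63  0.1   0.75  0.9 ]
```

View pics/s3c.png

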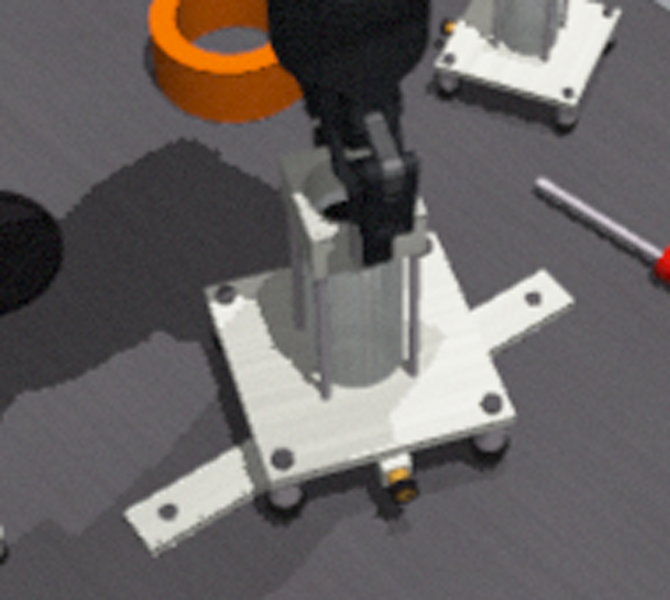

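Call:
{"api": "jog_arm", "payload": {"series": [[[0,0,-0.002,0,0,0.04,1],[0,-0.001,-0.004,0,0,0.09,1],[0,-0.001,-0.006,0,0,0.14,1],[0,-0.002,-0.007,0,0,0.19,1],[0,-0.002,-0.008,0,0,0.24,1],[0,-0.0025,-0.009,0,0,0.28,1],[0,-0.0025,-0.01,0,0,0.305,1],[0,-0.0025,-0.0105,0,0,0.311,1],[0,-0.0025,-0.0105,0,0,0.311,1],[0,-0.0025,-0.0105,0,0,0.311,1]]]}}

```text
clock: 6.75
ee_pos: [0.5581, 0.0306, 0.1576]
tool_rot: [0.706, 0.054, 0.704, -0.053]
force: [-3.0, -1.5, 24.1]
gripper_width: 0.702
```

```bash
python3 t.py
```

```text
t 6.75 pos [0.5581 0.0306 0.1576] x [ 0.004  0.    -1.   ] yaw_y 81.31 F [-3.  -1.5 24.1] T [-0.36  0.72 -1.39] w 0.702 J [-0.02  0.78 -0.18  1.64  0.19  0.74  1.13]
```

Call:
{"api": "jog_arm", "payload": {"series": [[[0,0,0.002,0,0,0,1],[0,0,0.002,0,0,0,0.5],[0,0,0.002,0,0,0,0],[0,0,0.002,0,0,0,-1],[0,0,0.002,0,0,0,-1],[0,0,0.002,0,0,0,-1],[0,0,0.002,0,0,0,-1],[0,0,0.04,0,0,0,-1],[0,0,0.08,0,0,0,-1],[0,0.05,0.11,0,0,0,-1],[-0.05,0.1,0.11,0,0,0,-1],[-0.1,0.15,0.11,0,0,0,-1],[-0.1,0.2,0.11,0,0,0,-1],[-0.1,0.25,0.11,0,0,0,-1],[-0.1,0.25,0.11,0,0,0,-1]]]}}

```text
clock: 8.25
ee_pos: [0.4557, 0.2838, 0.2661]
tool_rot: [0.705, 0.053, 0.705, -0.052]
force: [0.0, -0.7, -0.0]
gripper_width: 1.004
```

```bash
python3 t.py; cat > look.py <<'E'
from h import *
import sys
k=sys.argv[1]
im,d=save('top','t%s.png'%k); im2,d2=save('side','s%s.png'%k); w=cloud('top',d)
s=np.zeros(d.shape,bool); s[180:310,236:356]=1
p=w[s&(w[...,2]>.165)&(w[...,2]<.2)]; print('collar',len(p),cv2.minAreaRect((p[:,:2]*1000).astype(np.float32)),np.median(p[:,2]))
u,v=np.round(proj('top',[.557,.031,.15])).astype(int)
for lo,hi in((.02,.17),):
    q=w[s&(w[...,2]>.06)&(w[...,2]<.17)&(np.hypot(w[...,0]-.557,w[...,1]-.031)<.02)]; 
    if len(q): print('in bore',len(q),np.percentile(q[:,2],[5,25,50,75,95]))
# bushes
m=np.zeros(d.shape,bool); m[240:350,380:490]=1
m&=(w[...,2]>.03)&(w[...,2]<.06)
n,l,st,c=cv2.connectedComponentsWithStats(m.astype(np.uint8))
for i in range(1,n):
    if st[i,4]>100:
        P=w[l==i]; print('bush',cv2.minEnclosingCircle((P[:,:2]*1000).astype(np.float32)),cv2.minAreaRect((P[:,:2]*1000).astype(np.float32))[0],np.median(P[:,2]),c[i])
m=np.zeros(d.shape,bool); m[260:320,130:220]=1
P=w[m&(w[...,2]>.14)&(w[...,2]<.19)]
if len(P): print('rammer',len(P),cv2.minAreaRect((P[:,:2]*1000).astype(np.float32)),np.median(P[:,2]))
cv2.imwrite('pics/c%s.png'%k,np.hstack([cv2.resize(im2[160:330,200:390,::-1],(400,358),interpolation=2),cv2.resize(im[160:330,200:390,::-1],(400,358),interpolation=2)]))
E
python3 look.py 4
```

```text
t 8.25 pos [0.4557 0.2838 0.2661] x [ 0.     0.001 -1.   ] yaw_y 81.46 F [ 0.  -0.7 -0. ] T [-0.05 -0.02 -0.03] w 1.004 J [-0.52  0.61 -0.19  1.57  0.13  0.98  0.68]
collar 582 ((556.4843139648438, 30.86328125), (59.940731048583984, 60.732852935791016), 81.10554504394531) 0.18547277484988905
in bore 328 [0.14788618 0.14928773 0.15064223 0.15207664 0.15345756]
bush ((507.7952880859375, -234.72061157226562), 21.123210906982422) (507.4951171875, -234.34356689453125) 0.04131755178817906 [418.46753247 274.60714286]
bush ((503.8856506347656, -324.9926452636719), 21.13249397277832) (504.02984619140625, -324.6075744628906) 0.040992992252317347 [459.72903226 277.10967742]
bush ((410.2856140136719, -318.9067687988281), 21.44038200378418) (411.1139221191406, -318.89154052734375) 0.04106173343123152 [458.20249221 320.72274143]
rammer 16 ((460.0928955078125, 281.2913513183594), (6.466222286224365, 26.880889892578125), 86.7784652709961) 0.1718021825494669
```

View pics/c4.png

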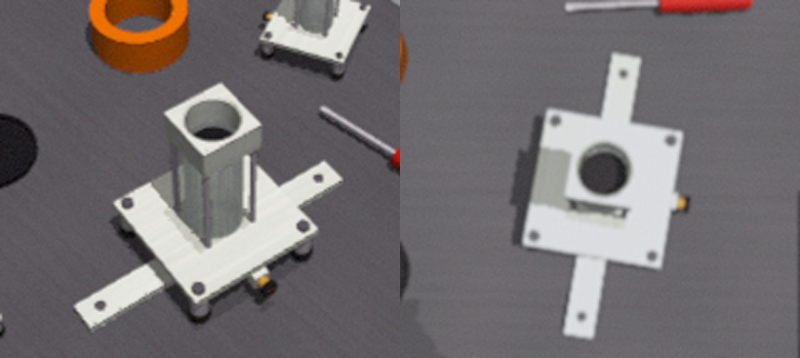

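Call:
{"api": "jog_arm", "payload": {"series": [[[0.052,-0.518,0,0,0,0,-0.53],[0.052,-0.518,0,0,0,0,-0.53],[0.052,-0.518,0,0,0,0,-0.53],[0.052,-0.518,0,0,0,0,-0.53],[0.052,-0.518,0,0,0,0,-0.53],[0.052,-0.518,0,0,0,0,-0.53],[0.052,-0.518,0,0,0,0,-0.53],[0.052,-0.518,0,0,0,0,-0.53],[0.052,-0.518,0,0,0,0,-0.53],[0.052,-0.518,0,0,0,0,-0.53],[0.052,-0.518,0,0,0,0,-0.53],[0.052,-0.518,0,0,0,0,-0.53],[0.052,-0.518,-0.04,0,0,0,-0.53],[0.052,-0.518,-0.09,0,0,0,-0.53],[0.052,-0.518,-0.14,0,0,0,-0.53],[0.052,-0.518,-0.16,0,0,0,-0.53],[0.052,-0.518,-0.16,0,0,0,-0.53]]], "newtons": 35}}

```text
clock: 10.05
ee_pos: [0.5078, -0.2361, 0.1036]
tool_rot: [0.704, 0.053, 0.707, -0.052]
force: [-0.1, -0.3, 0.8]
gripper_width: 0.767
```

```bash
python3 t.py; python3 - <<'E'
from h import *
im2,_=save('side','s5.png'); im,_=save('top','t5.png')
cv2.imwrite('pics/c5.png',np.hstack([cv2.resize(im2[320:480,300:480,::-1],(400,356),interpolation=2),cv2.resize(im[220:380,360:540,::-1],(400,356),interpolation=2)]))
E
```

```text
t 10.05 pos [ 0.5078 -0.2361  0.1036] x [-0.004  0.002 -1.   ] yaw_y 81.4 F [-0.1 -0.3  0.8] T [ 0.02  0.06 -0.06] w 0.767 J [ 0.47  0.87 -0.18  1.67  0.23  0.63  1.58]
```

View pics/c5.png

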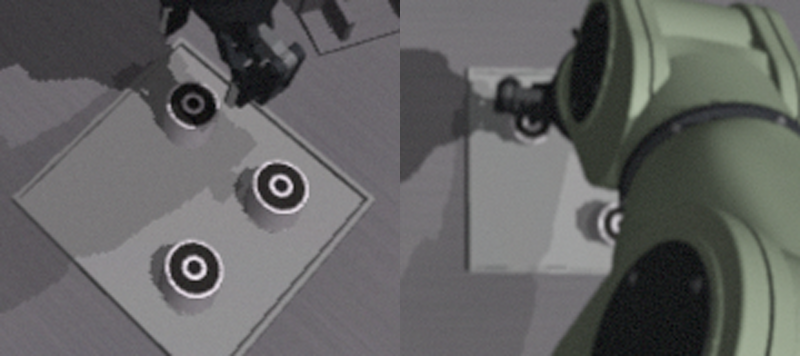

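Call:
{"api": "jog_arm", "payload": {"series": [[[0,0.001,-0.04,0,0,0,-0.53],[0,0.001,-0.07,0,0,0,-0.53],[0,0.001,-0.08,0,0,0,-0.53],[0,0.001,-0.08,0,0,0,-0.53],[0,0.001,-0.08,0,0,0,0.3],[0,0.001,-0.08,0,0,0,1],[0,0.001,-0.08,0,0,0,1],[0,0.001,-0.08,0,0,0,1],[0,0.001,-0.08,0,0,0,1],[0,0.001,-0.08,0,0,0,1]]]}}

```text
clock: 11.15
ee_pos: [0.5098, -0.2366, 0.0278]
tool_rot: [0.706, 0.053, 0.704, -0.054]
force: [-0.6, 1.2, 13.0]
gripper_width: 0.474
```

```bash
python3 t.py
```

```text
t 11.15 pos [ 0.5098 -0.2366  0.0278] x [ 0.002 -0.001 -1.   ] yaw_y 81.35 F [-0.6  1.2 13. ] T [0.16 0.42 0.03] w 0.474 J [ 0.45  0.99 -0.14  1.7   0.27  0.46  1.55]
```

Call:
{"api": "jog_arm", "payload": {"series": [[[0,0,0.02,0,0,0,1],[0,0,0.06,0,0,0,1],[0,0,0.11,0,0,0,1],[0,0,0.16,0,0,0,1],[0,0,0.21,0,0,0,1],[0,0,0.22,0,0,0,1],[0,0,0.22,0,0,0,1]]]}}

```text
clock: 11.85
ee_pos: [0.5094, -0.2364, 0.2483]
tool_rot: [0.706, 0.053, 0.704, -0.054]
force: [-0.1, 0.4, -2.3]
gripper_width: 0.473
```

```bash
cat > g.py <<'E'
from t import *
import sys
s,M,y=tool(); k=sys.argv[1]
im2,d2=save('side','s%s.png'%k); im,d=save('top','t%s.png'%k)
u,v=proj('side',s['ee_pos']).astype(int); u=np.clip(u,75,564);v=np.clip(v,75,404)
cv2.imwrite('pics/c%s.png'%k,cv2.resize(im2[v-75:v+75,u-75:u+75,::-1],(600,600),interpolation=2))
w=cloud('side',d2)
for h in [x['location'] for x in vision.place_of('side','bush0_c')]:
    print('bush side px',np.round(h), w[int(h[1]),int(h[0])])
E
python3 g.py 6
```

```text
t 11.85 pos [ 0.5094 -0.2364  0.2483] x [ 0.004 -0.002 -1.   ] yaw_y 81.35 F [-0.1  0.4 -2.3] T [ 0.01 -0.    0.06] w 0.473 J [ 0.5   0.67 -0.23  1.51  0.17  0.98  1.64]
bush side px [387. 445.] [ 0.40440567 -0.32306224  0.04256156]
```

View pics/c6.png

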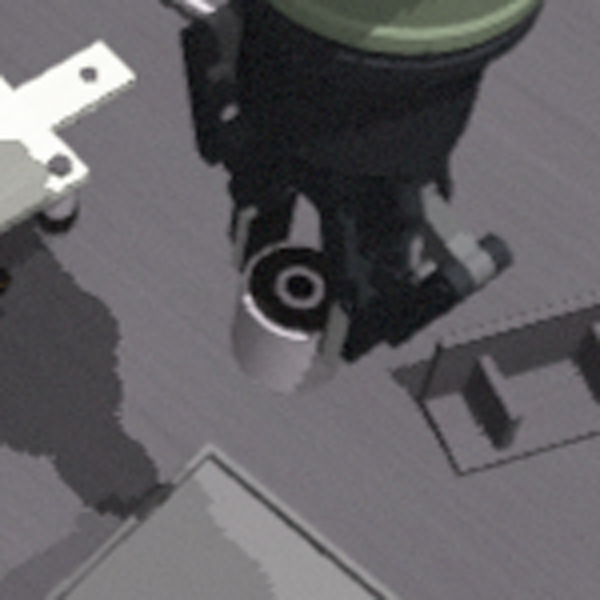

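```bash
cat > hb.py <<'E'
from t import *
s,M,y=tool()
im,d=vision.get_image('side'); w=cloud('side',d); e=s['ee_pos']
# side wall of cylinder below fingertips: points between z e-18..e-3
m=(np.abs(w[...,2]-(e[2]-.012))<.008)&(np.hypot(w[...,0]-e[0],w[...,1]-e[1])<.035)
P=w[m]; print(len(P),'wall')
from scipy.optimize import least_squares
r=least_squares(lambda c:np.hypot(P[:,0]-c[0],P[:,1]-c[1])-.021,e[:2],loss='soft_l1',f_scale=.001)
print('center off',np.round((r.x-e[:2])*1000,1),'rms',np.sqrt(np.mean(r.fun**2)))
m2=(np.abs(w[...,2]-(e[2]+.014))<.006)&(np.hypot(w[...,0]-e[0],w[...,1]-e[1])<.02)
Q=w[m2]; print('top z',len(Q),np.median(Q[:,2])-e[2] if len(Q) else 0, (Q[:,:2].mean(0)-e[:2])*1000)
E
python3 hb.py
```

```text
t 12.0 pos [ 0.5084 -0.236   0.2448] x [-0.002  0.    -1.   ] yaw_y 81.36 F [ 0.6 -0.1 -0.7] T [-0.05  0.04  0.02] w 0.477 J [ 0.5   0.67 -0.23  1.51  0.17  0.98  1.64]
158 wall
center off [-2.8  0.3] rms 0.0006138354421259077
top z 374 0.014216607851645552 [-3.341351    2.97639709]
```

Call:
{"api": "jog_arm", "payload": {"series": [[[0.05,0.266,0,0,0,0,1],[0.05,0.266,0,0,0,0,1],[0.05,0.266,0,0,0,0,1],[0.05,0.266,0,0,0,0,1],[0.05,0.266,0,0,0,0,1],[0.05,0.266,0,0,0,0,1],[0.05,0.266,0,0,0,0,1],[0.05,0.266,0,0,0,0,1],[0.05,0.266,0,0,0,0,1],[0.05,0.266,0,0,0,0,1]]]}}

```text
clock: 13.05
ee_pos: [0.5588, 0.0287, 0.2456]
tool_rot: [0.705, 0.054, 0.705, -0.054]
force: [0.5, 1.3, -1.1]
gripper_width: 0.469
```

```bash
python3 hb.py; python3 g.py 7
```

```text
t 13.05 pos [0.5588 0.0287 0.2456] x [-0. -0. -1.] yaw_y 81.27 F [ 0.5  1.3 -1.1] T [-0.05 -0.05 -0.05] w 0.469 J [-0.01  0.67 -0.2   1.52  0.15  0.97  1.17]
146 wall
center off [-2.8  0.2] rms 0.0009215785653011832
top z 178 0.014326680553303744 [-5.84600337  4.80225642]
t 13.1 pos [0.5589 0.0289 0.2457] x [-0. -0. -1.] yaw_y 81.28 F [ 0.1  0.  -1.1] T [ 0.05  0.   -0.02] w 0.476 J [-0.01  0.67 -0.2   1.52  0.15  0.97  1.17]
bush side px [384. 445.] [ 0.40174501 -0.3193686   0.04030531]
```

View pics/c7.png

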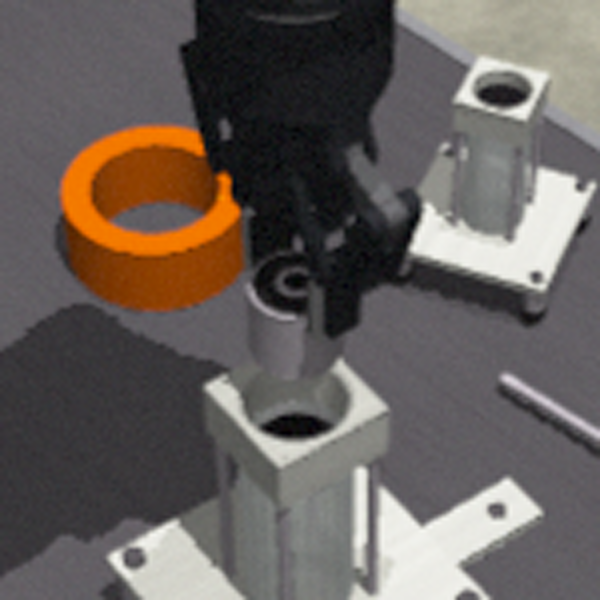

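Call:
{"api": "jog_arm", "payload": {"series": [[[0,0.0015,-0.015,0,0,0,1],[0,0.0015,-0.025,0,0,0,1],[0,0.0015,-0.033,0,0,0,1],[0,0.0015,-0.04,0,0,0,1],[0,0.0015,-0.047,0,0,0,1],[0,0.0015,-0.053,0,0,0,1],[0,0.0015,-0.055,0,0,0,1],[0,0.0015,-0.055,0,0,0,1]]]}}

```text
clock: 14.05
ee_pos: [0.5589, 0.0313, 0.1906]
tool_rot: [0.705, 0.053, 0.705, -0.053]
force: [-0.3, 0.4, -0.6]
gripper_width: 0.471
```

```bash
python3 g.py 8
```

```text
t 14.05 pos [0.5589 0.0313 0.1906] x [-0. -0. -1.] yaw_y 81.36 F [-0.3  0.4 -0.6] T [-0.02 -0.02 -0.04] w 0.471 J [-0.02  0.74 -0.19  1.59  0.17  0.83  1.15]
bush side px [386. 446.] [ 0.40186954 -0.32356776  0.03953809]
```

View pics/c8.png

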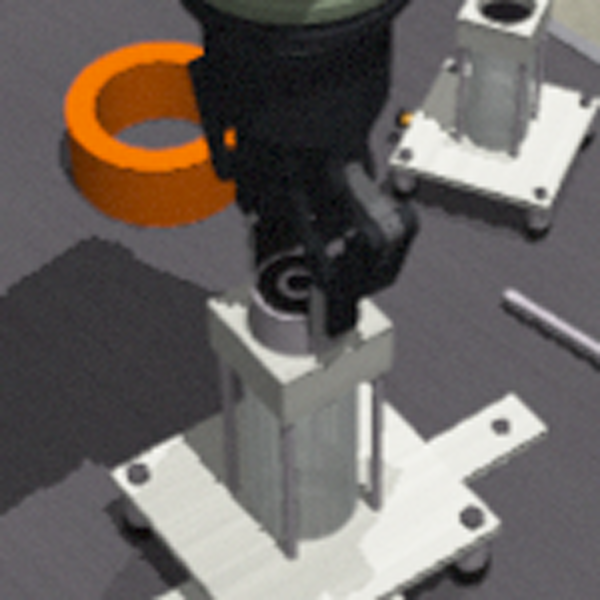

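Call:
{"api": "jog_arm", "payload": {"series": [[[0,0,0,0,0,0,0],[0,0,0,0,0,0,-0.4],[0,0,0,0,0,0,-0.4],[0,0,0,0,0,0,-0.4],[0,0,0.04,0,0,0,-0.4],[0,0,0.08,0,0,0,-0.4],[-0.02,0.05,0.08,0,0,0,-0.4],[-0.04,0.1,0.08,0,0,0,-0.4],[-0.06,0.14,0.08,0,0,0,-0.4],[-0.07,0.17,0.08,0,0,0,-0.4],[-0.08,0.17,0.08,0,0,0,-0.4],[-0.08,0.17,0.08,0,0,0,-0.4]]]}}

```text
clock: 15.4
ee_pos: [0.478, 0.2021, 0.271]
tool_rot: [0.705, 0.053, 0.705, -0.053]
force: [0.0, -0.7, -0.0]
gripper_width: 0.704
```

```bash
python3 t.py; python3 look.py 9; python3 - <<'E'
from h import *
im=cv2.imread('pics/t9.png'); cv2.imwrite('pics/c9b.png',cv2.resize(im[200:350,110:310],(800,600),interpolation=2))
E
```

```text
t 15.4 pos [0.478  0.2021 0.271 ] x [-0. -0. -1.] yaw_y 81.47 F [ 0.  -0.7 -0. ] T [-0.08 -0.08 -0.01] w 0.704 J [-0.36  0.58 -0.19  1.62  0.13  0.96  0.83]
collar 994 ((556.4575805664062, 30.836620330810547), (59.90853500366211, 60.839317321777344), 81.18186950683594) 0.18657385573663826
bush ((503.9776611328125, -324.61224365234375), 21.531667709350586) (503.7402648925781, -324.53436279296875) 0.04133033614108814 [459.75806452 277.14516129]
bush ((410.9998474121094, -318.9610595703125), 21.1497745513916) (410.86669921875, -318.7276611328125) 0.04120062216135664 [458.18209877 320.69135802]
```

View pics/c9.png

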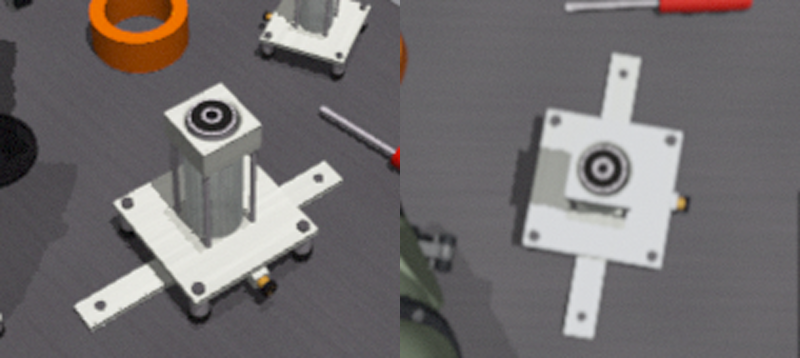

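View pics/c9b.png

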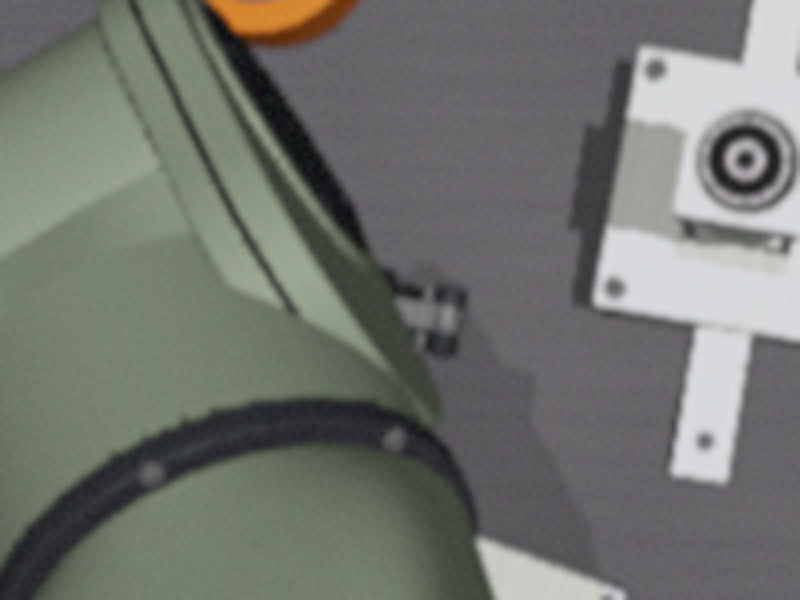

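Call:
{"api": "jog_arm", "payload": {"series": [[[-0.019,0.045,0,0,0,0,-0.4],[-0.019,0.084,0,0,0,0,-0.4],[-0.019,0.084,0,0,0,0,-0.4],[-0.019,0.084,0,0,0,0,-0.4],[-0.019,0.084,-0.04,0,0,0,-0.4],[-0.019,0.084,-0.08,0,0,0,-0.4],[-0.019,0.084,-0.12,0,0,0,-0.4],[-0.019,0.084,-0.145,0,0,0,-0.4],[-0.019,0.084,-0.145,0,0,0,-0.4],[-0.019,0.084,-0.145,0,0,0,-0.4]]], "newtons": 80}}

```text
clock: 16.5
ee_pos: [0.4607, 0.2845, 0.1266]
tool_rot: [0.705, 0.054, 0.705, -0.054]
force: [-0.4, -0.3, 0.4]
gripper_width: 0.697
```

```bash
python3 g.py 10; python3 - <<'E'
from h import *
im=np.load('topim.npy'); d=np.load('topd.npy'); w=cloud('top',d)
m=(im.max(2)<45); m[:250]=0;m[330:]=0;m[:,:140]=0;m[:,220:]=0
n,l,s,c=cv2.connectedComponentsWithStats(m.astype(np.uint8)); i=1+np.argmax(s[1:,4]); 
cn,_=cv2.findContours((l==i).astype(np.uint8),0,1); P=max(cn,key=len); h=cv2.convexHull(P)
print(s[i],'dish',[atz('top',x,.006)[:2] for x in (cv2.fitEllipse(h)[0],cv2.minEnclosingCircle(h)[0])],cv2.minEnclosingCircle(h))
E
```

```text
t 16.5 pos [0.4607 0.2845 0.1266] x [ 0. -0. -1.] yaw_y 81.27 F [-0.4 -0.3  0.4] T [-0.03 -0.01  0.03] w 0.697 J [-0.54  0.81 -0.14  1.73  0.18  0.62  0.64]
bush side px [386. 444.] [ 0.40395639 -0.32113364  0.0441165 ]
bush side px [197. 231.] [0.46813561 0.26850609 0.01654118]
[161 272   8   9  16] dish [array([0.49446472, 0.31659973]), array([0.49633007, 0.31692562])] ((164.5, 276.0), 5.315173149108887)
```

View pics/c10.png

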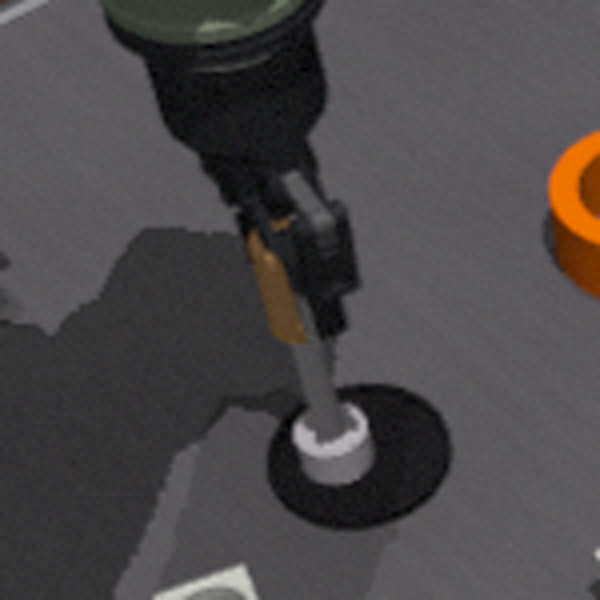

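Call:
{"api": "jog_arm", "payload": {"series": [[[-0.001,0.001,-0.002,0,0,0,0.1],[-0.001,0.001,-0.002,0,0,0,0.6],[-0.001,0.001,-0.002,0,0,0,1],[-0.001,0.001,-0.002,0,0,0,1],[-0.001,0.001,-0.002,0,0,0,1],[-0.001,0.001,-0.002,0,0,0,1],[-0.001,0.001,-0.002,0,0,0,1],[-0.001,0.001,-0.002,0,0,0,1]]], "newtons": 80}}

```text
clock: 17.45
ee_pos: [0.4592, 0.2869, 0.1244]
tool_rot: [0.705, 0.054, 0.705, -0.053]
force: [-1.1, 1.7, 6.4]
gripper_width: 0.334
```

```bash
python3 t.py
```

```text
t 17.45 pos [0.4592 0.2869 0.1244] x [ 0.001  0.001 -1.   ] yaw_y 81.37 F [-1.1  1.7  6.4] T [0.29 0.16 0.01] w 0.334 J [-0.54  0.81 -0.14  1.73  0.18  0.61  0.63]
```

Call:
{"api": "jog_arm", "payload": {"series": [[[0,0,0.02,0,0,0,1],[0,0,0.06,0,0,0,1],[0,0,0.11,0,0,0,1],[0,0,0.16,0,0,0,1],[0,0,0.21,0,0,0,1],[0.01,-0.02,0.23,0,0,0,1],[0.03,-0.06,0.23,0,0,0,1],[0.05,-0.1,0.23,0,0,0,1],[0.065,-0.14,0.23,0,0,0,1],[0.08,-0.18,0.23,0,0,0,1],[0.09,-0.22,0.23,0,0,0,1],[0.097,-0.25,0.23,0,0,0,1],[0.097,-0.256,0.23,0,0,0,1],[0.097,-0.256,0.23,0,0,0,1],[0.097,-0.256,0.23,0,0,0,1]]]}}

```text
clock: 18.95
ee_pos: [0.5556, 0.0316, 0.3538]
tool_rot: [0.705, 0.053, 0.705, -0.053]
force: [1.1, -0.3, -3.2]
gripper_width: 0.334
```

```bash
cat > ram.py <<'E'
from t import *
import sys
from scipy.optimize import least_squares
s,M,y=tool(); k=sys.argv[1]; off=float(sys.argv[2]) if len(sys.argv)>2 else .1214
im,d=save('side','s%s.png'%k); w=cloud('side',d); e=s['ee_pos']
def circ(zl,zh,r):
    m=(w[...,2]>zl)&(w[...,2]<zh)&(np.hypot(w[...,0]-e[0],w[...,1]-e[1])<r+.012)
    P=w[m]
    if len(P)<15: return len(P)
    f=least_squares(lambda c:np.hypot(P[:,0]-c[0],P[:,1]-c[1])-r,e[:2],loss='soft_l1',f_scale=.001)
    return len(P),np.round((f.x-e[:2])*1000,1),np.round(f.x,4),round(np.sqrt(np.mean(f.fun**2))*1000,2)
fz=e[2]-off
print('foot',circ(fz+.004,fz+.021,.02)); print('shaft',circ(fz+.04,fz+.1,.008))
m=(np.hypot(w[...,0]-e[0],w[...,1]-e[1])<.03)&(w[...,2]>fz-.02)&(w[...,2]<fz+.03)
print('low z',np.percentile(w[m][:,2],[1,3]) if m.sum() else 0,'expected',fz)
u,v=proj('side',[e[0],e[1],fz]).astype(int)
cv2.imwrite('pics/c%s.png'%k,cv2.resize(im[max(v-100,0):v+80,u-90:u+90,::-1],(600,600),interpolation=2))
E
python3 ram.py 11
```

```text
t 18.95 pos [0.5556 0.0316 0.3538] x [-0.     0.001 -1.   ] yaw_y 81.43 F [ 1.1 -0.3 -3.2] T [ 0.04 -0.04  0.03] w 0.334 J [-0.02  0.57 -0.18  1.31  0.1   1.27  1.21]
foot (159, array([0. , 0.2]), array([0.5556, 0.0318]), np.float64(0.96))
shaft (265, array([-0. , -0.1]), array([0.5556, 0.0315]), np.float64(0.9))
low z [0.23452617 0.23578288] expected 0.2323870533160003
```

View pics/c11.png

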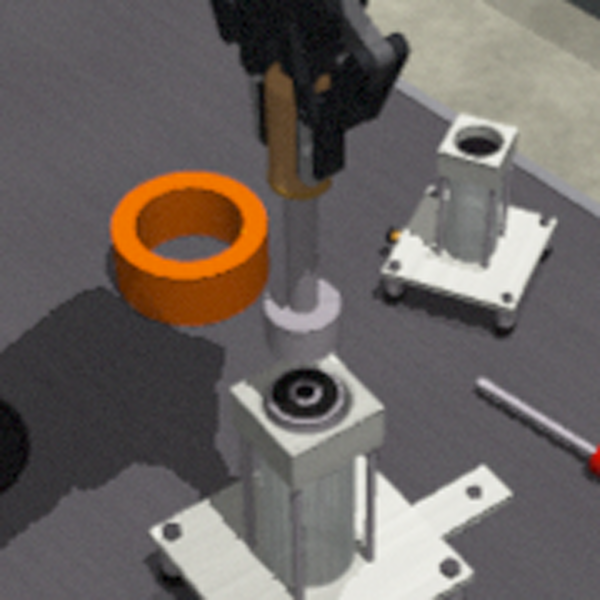

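Call:
{"api": "jog_arm", "payload": {"series": [[[0.001,-0.0007,-0.02,0,0,0,1],[0.001,-0.0007,-0.03,0,0,0,1],[0.001,-0.0007,-0.037,0,0,0,1],[0.001,-0.0007,-0.042,0,0,0,1],[0.001,-0.0007,-0.046,0,0,0,1],[0.001,-0.0007,-0.05,0,0,0,1],[0.001,-0.0007,-0.054,0,0,0,1],[0.001,-0.0007,-0.058,0,0,0,1],[0.001,-0.0007,-0.062,0,0,0,1],[0.001,-0.0007,-0.066,0,0,0,1],[0.001,-0.0007,-0.07,0,0,0,1]]]}}

```text
clock: 20.1
ee_pos: [0.5572, 0.0298, 0.2843]
tool_rot: [0.706, 0.053, 0.705, -0.053]
force: [-0.5, 0.5, 5.5]
gripper_width: 0.332
```

```bash
python3 ram.py 12
```

```text
t 20.1 pos [0.5572 0.0298 0.2843] x [ 0.001  0.    -1.   ] yaw_y 81.36 F [-0.5  0.5  5.5] T [-0.04  0.32  0.03] w 0.332 J [-0.02  0.63 -0.18  1.46  0.12  1.07  1.2 ]
foot (177, array([-1.3, -5.6]), array([0.5559, 0.0241]), np.float64(6.44))
shaft (213, array([-0.3, -0.3]), array([0.557 , 0.0295]), np.float64(0.92))
low z [0.14417851 0.14506677] expected 0.16286160911398234
```

View pics/c12.png

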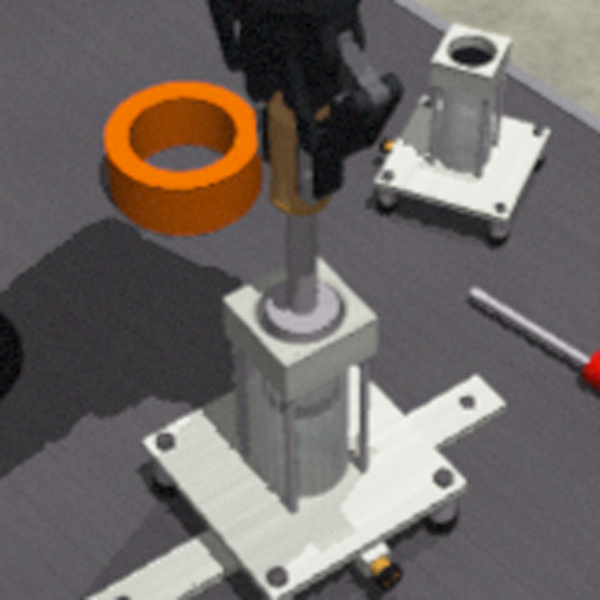

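Call:
{"api": "jog_arm", "payload": {"series": [[[0,0,-0.005,0,0,0,1],[0,0,-0.01,0,0,0,1],[0,0,-0.015,0,0,0,1],[0,0,-0.02,0,0,0,1],[0,0,-0.025,0,0,0,1],[0,0,-0.03,0,0,0,1],[0,0,-0.035,0,0,0,1],[0,0,-0.04,0,0,0,1],[0,0,-0.045,0,0,0,1],[0,0,-0.05,0,0,0,1],[0,0,-0.055,0,0,0,1],[0,0,-0.06,0,0,0,1],[0,0,-0.065,0,0,0,1],[0,0,-0.065,0,0,0,1]]]}}

```text
clock: 21.55
ee_pos: [0.5569, 0.0297, 0.2186]
tool_rot: [0.705, 0.053, 0.705, -0.053]
force: [-0.2, -0.2, -3.7]
gripper_width: 0.33
```

```bash
python3 ram.py 13
```

```text
t 21.55 pos [0.5569 0.0297 0.2186] x [-0. -0. -1.] yaw_y 81.36 F [-0.2 -0.2 -3.7] T [-0.04 -0.07  0.04] w 0.33 J [-0.02  0.7  -0.17  1.57  0.14  0.89  1.18]
foot (135, array([-6.7, -5.5]), array([0.5502, 0.0243]), np.float64(2.67))
shaft (102, array([ 0.1, -0.1]), array([0.5571, 0.0296]), np.float64(0.84))
low z [0.07819969 0.07979125] expected 0.09719512320107147
```

View pics/c13.png

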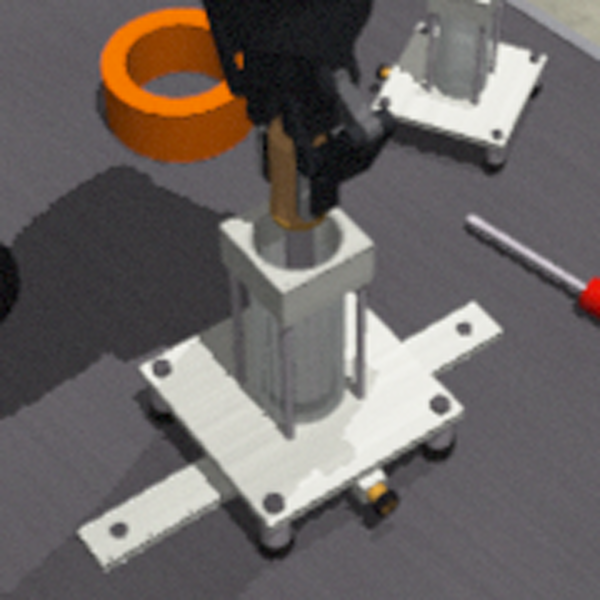

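Call:
{"api": "jog_arm", "payload": {"series": [[[0,0,0.03,0,0,0,1],[0,0,0.07,0,0,0,1],[0,0,0.11,0,0,0,1],[0,0,0.136,0,0,0,1],[-0.005,0.02,0.136,0,0,0,1],[-0.02,0.06,0.136,0,0,0,1],[-0.04,0.1,0.136,0,0,0,1],[-0.06,0.14,0.136,0,0,0,1],[-0.07,0.18,0.136,0,0,0,1],[-0.08,0.21,0.136,0,0,0,1],[-0.09,0.24,0.136,0,0,0,1],[-0.095,0.255,0.136,0,0,0,1],[-0.095,0.255,0.136,0,0,0,1]]]}}

```text
clock: 22.9
ee_pos: [0.4609, 0.2865, 0.3547]
tool_rot: [0.705, 0.052, 0.705, -0.052]
force: [-0.1, -0.8, -3.7]
gripper_width: 0.333
```

```bash
python3 ram.py 14; python3 look.py 15; python3 - <<'E'
from h import *
for k,n in (('s4','side'),('t0' if 0 else 'top0','top')):
    g=cv2.imread('pics/%s.png'%k).max(2); m=g<22 if n=='side' else g<30
    m=m.astype(np.uint8); c=proj(n,[.464,.285,.003]).astype(int); r=45
    z=np.zeros_like(m); z[c[1]-r:c[1]+r,c[0]-r:c[0]+r]=m[c[1]-r:c[1]+r,c[0]-r:c[0]+r]
    nn,l,s,cc=cv2.connectedComponentsWithStats(z); i=1+np.argmax(s[1:,4]); cn,_=cv2.findContours((l==i).astype(np.uint8),0,1); h=cv2.convexHull(max(cn,key=len))
    print(n,s[i],[np.round(atz(n,x,.006),4) for x in (cv2.fitEllipse(h)[0],)],cv2.fitEllipse(h))
E
```

```text
t 22.9 pos [0.4609 0.2865 0.3547] x [-0.001  0.    -1.   ] yaw_y 81.53 F [-0.1 -0.8 -3.7] T [-0.02 -0.05  0.05] w 0.333 J [-0.51  0.54 -0.19  1.36  0.1   1.24  0.71]
foot (158, array([0.3, 0.6]), array([0.4612, 0.2872]), np.float64(1.13))
shaft (264, array([-0.1, -0.2]), array([0.4608, 0.2863]), np.float64(1.15))
low z [0.23487047 0.23598186] expected 0.23327691160364727
collar 584 ((556.3831787109375, 30.894458770751953), (60.090213775634766, 61.02506637573242), 81.37533569335938) 0.1854975945550016
in bore 260 [0.09497846 0.09658165 0.09798546 0.09925891 0.10161769]
bush ((503.90289306640625, -323.94439697265625), 21.163198471069336) (503.6058654785156, -323.91265869140625) 0.04133997825778149 [459.74193548 277.13548387]
bush ((410.81060791015625, -318.7210998535156), 21.112396240234375) (410.974609375, -318.6885070800781) 0.04084602408777791 [458.15902141 320.6911315 ]Traceback (most recent call last):
  File "<stdin>", line 7, in <module>
cv2.error: OpenCV(4.12.0) /io/opencv/modules/imgproc/src/shapedescr.cpp:361: error: (-201:Incorrect size of input array) There should be at least 5 points to fit the ellipse in function 'fitEllipseNoDirect'
```

View pics/c15.png

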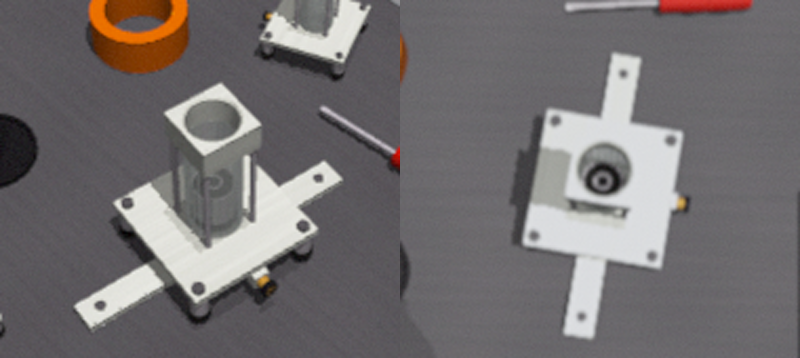

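View pics/c14.png

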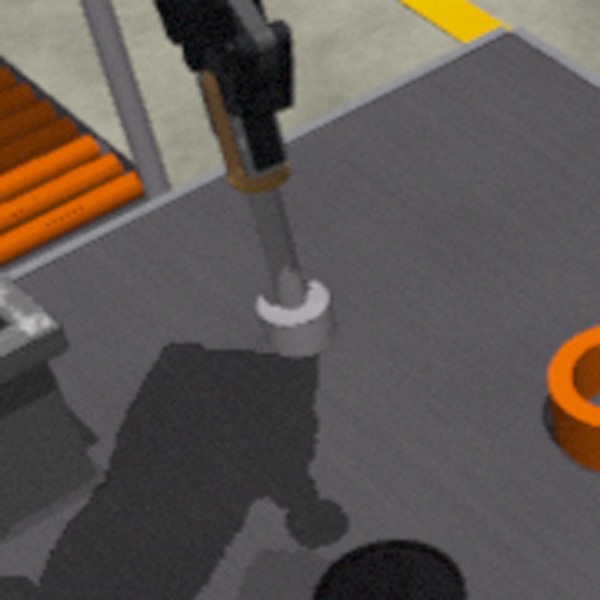

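```bash
python3 - <<'E'
from h import *
vision.get_image('side')
r=vision.outline_of('side','dish')
for x in r[:2]:
    m=x['pixels'].astype(np.uint8); v,u=np.nonzero(m); P=np.array([atz('side',(a,b),.006)[:2] for a,b in zip(u,v)])*1000
    print(x['p'],m.sum(),P.min(0),P.max(0),(P.min(0)+P.max(0))/2)
E
```

```text
0.86 1346 [417.6679979  226.38242126] [519.56671451 332.77354864] [468.61735621 279.57798495]
```

Call:
{"api": "jog_arm", "payload": {"series": [[[0.008,-0.007,-0.04,0,0,0,1],[0.008,-0.007,-0.09,0,0,0,1],[0.008,-0.007,-0.14,0,0,0,1],[0.008,-0.007,-0.18,0,0,0,1],[0.008,-0.007,-0.205,0,0,0,1],[0.008,-0.007,-0.218,0,0,0,1],[0.008,-0.007,-0.225,0,0,0,1],[0.008,-0.007,-0.229,0,0,0,1],[0.008,-0.007,-0.2305,0,0,0,1],[0.008,-0.007,-0.2305,0,0,0,1]]]}}

```text
clock: 24.15
ee_pos: [0.4702, 0.2776, 0.1248]
tool_rot: [0.705, 0.053, 0.705, -0.053]
force: [0.4, 0.5, -4.5]
gripper_width: 0.335
```

```bash
python3 t.py
```

```text
t 24.15 pos [0.4702 0.2776 0.1248] x [ 0.001  0.    -1.   ] yaw_y 81.34 F [ 0.4  0.5 -4.5] T [-0.   -0.01  0.05] w 0.335 J [-0.51  0.81 -0.15  1.71  0.18  0.63  0.66]
```

Call:
{"api": "jog_arm", "payload": {"series": [[[0,0,-0.0007,0,0,0,1],[0,0,-0.0014,0,0,0,1],[0,0,-0.0014,0,0,0,1]]]}}

```text
clock: 24.45
ee_pos: [0.4705, 0.278, 0.1243]
tool_rot: [0.706, 0.054, 0.704, -0.053]
force: [-2.5, -0.8, 16.5]
gripper_width: 0.332
```

Call:
{"api": "jog_arm", "payload": {"series": [[[0,0,0.001,0,0,0,0.5],[0,0,0.001,0,0,0,-0.2],[0,0,0.001,0,0,0,-0.4],[0,0,0.001,0,0,0,-0.4],[0,0,0.04,0,0,0,-0.4],[0,0,0.08,0,0,0,-0.4],[0,0,0.12,0,0,0,-0.4],[0,0,0.15,0,0,0,-0.4],[0.034,-0.602,0.15,0,0,0,-0.53],[0.034,-0.602,0.15,0,0,0,-0.53],[0.034,-0.602,0.15,0,0,0,-0.53],[0.034,-0.602,0.15,0,0,0,-0.53],[0.034,-0.602,0.15,0,0,0,-0.53],[0.034,-0.602,0.15,0,0,0,-0.53],[0.034,-0.602,0.15,0,0,0,-0.53],[0.034,-0.602,0.15,0,0,0,-0.53],[0.034,-0.602,0.15,0,0,0,-0.53],[0.034,-0.602,0.15,0,0,0,-0.53],[0.034,-0.602,0.15,0,0,0,-0.53],[0.034,-0.602,0.15,0,0,0,-0.53]]], "newtons": 35}}

```text
clock: 26.45
ee_pos: [0.5034, -0.3236, 0.273]
tool_rot: [0.705, 0.053, 0.705, -0.053]
force: [1.5, 1.9, 0.1]
gripper_width: 0.767
```

```bash
python3 t.py; python3 look.py 16; python3 - <<'E'
from h import *
im,d=save('side','s16x.png'); w=cloud('side',d)
m=np.zeros(d.shape,bool); m[330:480,300:480]=1
m&=(w[...,2]>.034)&(w[...,2]<.05)
n,l,st,c=cv2.connectedComponentsWithStats(m.astype(np.uint8))
for i in range(1,n):
    if st[i,4]>80: P=w[l==i]; print('side bush',cv2.minEnclosingCircle((P[:,:2]*1000).astype(np.float32)),c[i])
E
```

```text
t 26.45 pos [ 0.5034 -0.3236  0.273 ] x [ 0. -0. -1.] yaw_y 81.35 F [1.5 1.9 0.1] T [ 0.   -0.    0.04] w 0.767 J [ 0.62  0.71 -0.23  1.32  0.16  1.13  1.8 ]
collar 584 ((556.207763671875, 30.93829345703125), (60.11848449707031, 60.28281021118164), 81.36676025390625) 0.18549547701866248
in bore 260 [0.09467908 0.09661638 0.09784606 0.09928649 0.10132665]
bush ((516.4300537109375, -351.5641784667969), 21.788728713989258) (516.7197875976562, -350.39080810546875) 0.04117619903924194 [471.44329897 271.37457045]
bush ((410.34332275390625, -319.07647705078125), 21.801372528076172) (410.2891540527344, -318.6211853027344) 0.04119883301902452 [458.16975309 320.70061728]
rammer 253 ((470.1274108886719, 277.6302795410156), (27.831472396850586, 28.867887496948242), 1.6749012470245361) 0.17053281939073153
side bush ((515.6253662109375, -352.4174499511719), 21.287019729614258) [443.5851272  410.07827789]
side bush ((409.12225341796875, -319.52508544921875), 21.16053581237793) [387.11504425 441.36460177]
```

View pics/s16.png

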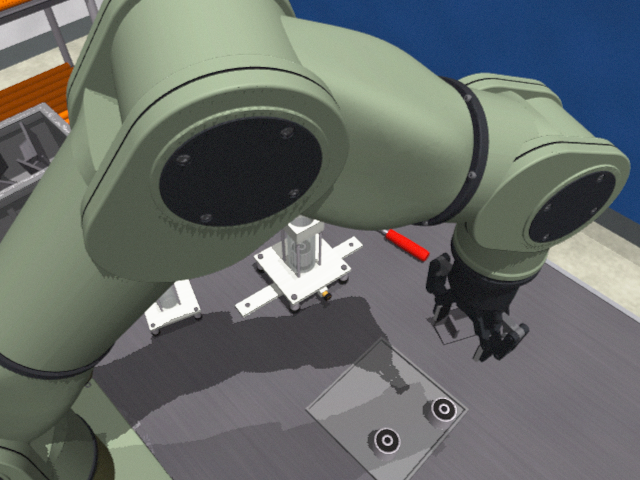

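Call:
{"api": "jog_arm", "payload": {"series": [[[0.0125,-0.028,-0.03,0,0,0,-0.53],[0.0125,-0.028,-0.08,0,0,0,-0.53],[0.0125,-0.028,-0.13,0,0,0,-0.53],[0.0125,-0.028,-0.18,0,0,0,-0.53],[0.0125,-0.028,-0.22,0,0,0,-0.53],[0.0125,-0.028,-0.24,0,0,0,-0.53],[0.0125,-0.028,-0.247,0,0,0,-0.53],[0.0125,-0.028,-0.247,0,0,0,-0.53],[0.0125,-0.028,-0.247,0,0,0,-0.53]]]}}

```text
clock: 27.5
ee_pos: [0.517, -0.3494, 0.0273]
tool_rot: [0.706, 0.053, 0.705, -0.053]
force: [0.3, 0.3, 0.1]
gripper_width: 0.765
```

```bash
python3 g.py 17
```

```text
t 27.5 pos [ 0.517  -0.3494  0.0273] x [ 0.002 -0.001 -1.   ] yaw_y 81.37 F [0.3 0.3 0.1] T [ 0.01  0.01 -0.03] w 0.765 J [ 0.62  1.05 -0.17  1.46  0.25  0.65  1.76]
```

View pics/c17.png

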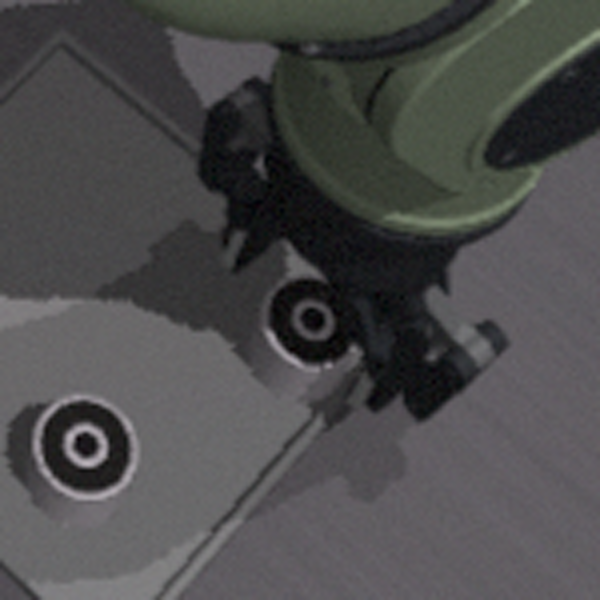

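Bush sits between the fingers; close and lift.

Call:
{"api": "jog_arm", "payload": {"series": [[[0,-0.001,0,0,0,0,0.3],[0,-0.001,0,0,0,0,1],[0,-0.001,0,0,0,0,1],[0,-0.001,0,0,0,0,1],[0,-0.001,0,0,0,0,1],[0,-0.001,0,0,0,0,1],[0,0,0.02,0,0,0,1],[0,0,0.06,0,0,0,1],[0,0,0.11,0,0,0,1],[0,0,0.16,0,0,0,1],[0,0,0.21,0,0,0,1],[0,0,0.22,0,0,0,1],[0,0,0.22,0,0,0,1]]]}}

```text
clock: 28.95
ee_pos: [0.5166, -0.3497, 0.2473]
tool_rot: [0.706, 0.053, 0.704, -0.054]
force: [0.5, -1.6, -2.9]
gripper_width: 0.477
```

```bash
python3 hb.py
```

```text
t 28.95 pos [ 0.5166 -0.3497  0.2473] x [ 0.002 -0.002 -1.   ] yaw_y 81.35 F [ 0.5 -1.6 -2.9] T [-0.    0.04  0.03] w 0.477 J [ 0.64  0.78 -0.23  1.26  0.18  1.12  1.82]
164 wall
center off [ 0.4 -0.3] rms 0.0005767733849060215
top z 566 0.015273726115275582 [-1.66650853  1.35873633]
```

Call:
{"api": "jog_arm", "payload": {"series": [[[0.005,0.04,0,0,0,0,1],[0.04,0.381,0,0,0,0,1],[0.04,0.381,0,0,0,0,1],[0.04,0.381,0,0,0,0,1],[0.04,0.381,0,0,0,0,1],[0.04,0.381,0,0,0,0,1],[0.04,0.381,0,0,0,0,1],[0.04,0.381,0,0,0,0,1],[0.04,0.381,0,0,0,0,1],[0.04,0.381,0,0,0,0,1],[0.04,0.381,0,0,0,0,1],[0.04,0.381,0,0,0,0,1]]]}}

```text
clock: 30.2
ee_pos: [0.556, 0.0304, 0.2453]
tool_rot: [0.705, 0.054, 0.705, -0.054]
force: [-0.2, 0.2, -0.8]
gripper_width: 0.474
```

```bash
python3 hb.py
```

```text
t 30.2 pos [0.556  0.0304 0.2453] x [-0.001 -0.001 -1.   ] yaw_y 81.27 F [-0.2  0.2 -0.8] T [ 0.02 -0.   -0.04] w 0.474 J [-0.02  0.67 -0.18  1.53  0.14  0.96  1.18]
143 wall
center off [ 0.6 -0.5] rms 0.0010026213213932395
top z 182 0.015652486835000368 [-6.59498919  4.02501115]
```

Call:
{"api": "jog_arm", "payload": {"series": [[[0,0.0008,-0.015,0,0,0,1],[0,0.0008,-0.025,0,0,0,1],[0,0.0008,-0.033,0,0,0,1],[0,0.0008,-0.04,0,0,0,1],[0,0.0008,-0.047,0,0,0,1],[0,0.0008,-0.053,0,0,0,1],[0,0.0008,-0.055,0,0,0,1],[0,0.0008,-0.055,0,0,0,1]]]}}

```text
clock: 31.05
ee_pos: [0.5562, 0.0324, 0.1907]
tool_rot: [0.705, 0.053, 0.705, -0.053]
force: [0.5, 0.5, -1.2]
gripper_width: 0.475
```

```bash
python3 g.py 18
```

```text
t 31.05 pos [0.5562 0.0324 0.1907] x [-0. -0. -1.] yaw_y 81.36 F [ 0.5  0.5 -1.2] T [ 0.01 -0.02 -0.05] w 0.475 J [-0.03  0.73 -0.17  1.6   0.16  0.82  1.16]
bush side px [384. 444.] [ 0.40137935 -0.31902742  0.04505886]
```

View pics/c18.png

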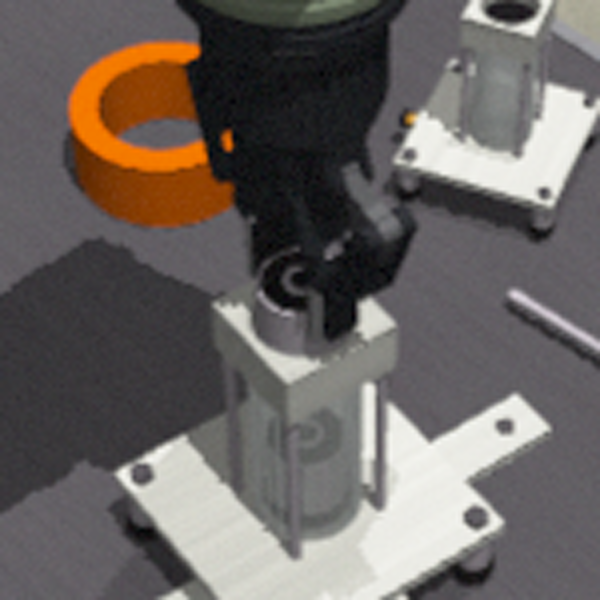

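Call:
{"api": "jog_arm", "payload": {"series": [[[0,0,0,0,0,0,0],[0,0,0,0,0,0,-0.4],[0,0,0,0,0,0,-0.4],[0,0,0,0,0,0,-0.4],[0,0,0.04,0,0,0,-0.53],[0,0,0.08,0,0,0,-0.53],[-0.145,-0.35,0.08,0,0,0,-0.53],[-0.145,-0.35,0.08,0,0,0,-0.53],[-0.145,-0.35,0.08,0,0,0,-0.53],[-0.145,-0.35,0.08,0,0,0,-0.53],[-0.145,-0.35,0.08,0,0,0,-0.53],[-0.145,-0.35,0.08,0,0,0,-0.53],[-0.145,-0.35,0.08,0,0,0,-0.53],[-0.145,-0.35,0.08,0,0,0,-0.53],[-0.145,-0.35,0.08,0,0,0,-0.53],[-0.145,-0.35,0.08,0,0,0,-0.53],[-0.145,-0.35,0.08,0,0,0,-0.53],[-0.145,-0.35,0.08,0,0,0,-0.53]]]}}

```text
clock: 33.0
ee_pos: [0.4118, -0.3167, 0.271]
tool_rot: [0.705, 0.053, 0.705, -0.053]
force: [-0.1, 0.6, -0.1]
gripper_width: 0.764
```

```bash
python3 t.py; python3 look.py 19; python3 - <<'E'
from h import *
im,d=save('side','s19x.png'); w=cloud('side',d)
m=np.zeros(d.shape,bool); m[330:480,300:480]=1
m&=(w[...,2]>.034)&(w[...,2]<.05)
n,l,st,c=cv2.connectedComponentsWithStats(m.astype(np.uint8))
for i in range(1,n):
    if st[i,4]>80: P=w[l==i]; print('side bush',cv2.minEnclosingCircle((P[:,:2]*1000).astype(np.float32)),c[i])
E
```

```text
t 33.0 pos [ 0.4118 -0.3167  0.271 ] x [ 0.  0. -1.] yaw_y 81.45 F [-0.1  0.6 -0.1] T [-0.   -0.02  0.01] w 0.764 J [ 0.72  0.58 -0.23  1.62  0.15  0.96  1.87]
collar 579 ((556.4259643554688, 30.955806732177734), (60.15712356567383, 60.6589469909668), 81.18995666503906) 0.185477482476233
in bore 311 [0.13142572 0.13354064 0.13462759 0.13569225 0.13743098]
bush ((410.5229187011719, -318.8823547363281), 21.282241821289062) (411.0885925292969, -318.66595458984375) 0.041150539305399664 [458.13455657 320.6911315 ]
rammer 254 ((470.4759521484375, 277.4747619628906), (28.429128646850586, 28.436134338378906), 13.907647132873535) 0.17028963163743258
side bush ((409.1609802246094, -319.7404479980469), 21.50721549987793) [387.21238938 441.40530973]
```

View pics/t19.png

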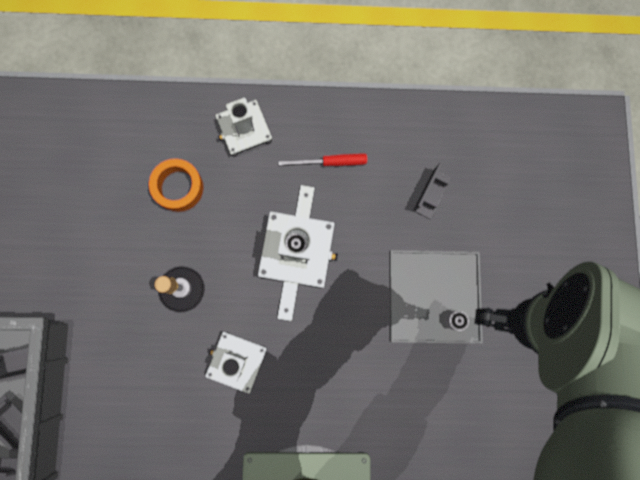

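Call:
{"api": "jog_arm", "payload": {"series": [[[-0.001,-0.0025,-0.03,0,0,0,-0.53],[-0.001,-0.0025,-0.08,0,0,0,-0.53],[-0.001,-0.0025,-0.13,0,0,0,-0.53],[-0.001,-0.0025,-0.18,0,0,0,-0.53],[-0.001,-0.0025,-0.22,0,0,0,-0.53],[-0.001,-0.0025,-0.238,0,0,0,-0.53],[-0.001,-0.0025,-0.244,0,0,0,-0.53],[-0.001,-0.0025,-0.244,0,0,0,-0.53],[-0.001,-0.0025,-0.244,0,0,0,-0.53]]]}}

```text
clock: 34.05
ee_pos: [0.4108, -0.3204, 0.028]
tool_rot: [0.706, 0.053, 0.705, -0.054]
force: [-0.4, -0.6, -0.4]
gripper_width: 0.764
```

```bash
python3 g.py 20
```

```text
t 34.05 pos [ 0.4108 -0.3204  0.028 ] x [ 0.001 -0.001 -1.   ] yaw_y 81.36 F [-0.4 -0.6 -0.4] T [-0.04 -0.   -0.05] w 0.764 J [ 0.66  0.96 -0.11  1.85  0.27  0.34  1.76]
bush side px [385. 443.] [ 0.40385172 -0.31956326  0.04101016]
```

View pics/c20.png

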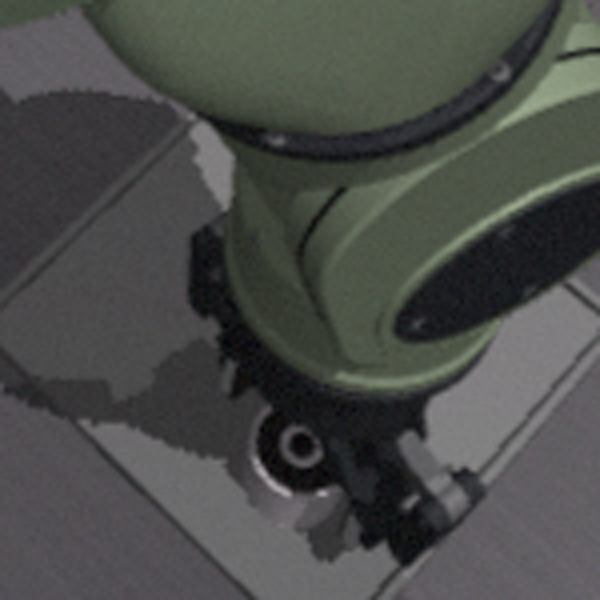

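Call:
{"api": "jog_arm", "payload": {"series": [[[0,0,0,0,0,0,0.3],[0,0,0,0,0,0,1],[0,0,0,0,0,0,1],[0,0,0,0,0,0,1],[0,0,0,0,0,0,1],[0,0,0,0,0,0,1],[0,0,0.02,0,0,0,1],[0,0,0.06,0,0,0,1],[0,0,0.11,0,0,0,1],[0,0,0.16,0,0,0,1],[0,0,0.21,0,0,0,1],[0,0,0.22,0,0,0,1],[0.01,0.02,0.22,0,0,0,1],[0.03,0.06,0.22,0,0,0,1],[0.05,0.1,0.22,0,0,0,1],[0.07,0.14,0.22,0,0,0,1],[0.08,0.17,0.22,0,0,0,1],[0.08,0.18,0.22,0,0,0,1],[0.08,0.18,0.22,0,0,0,1]]]}}

```text
clock: 36.1
ee_pos: [0.4901, -0.1391, 0.2467]
tool_rot: [0.705, 0.053, 0.705, -0.053]
force: [-0.2, -0.5, -0.9]
gripper_width: 0.469
```

```bash
python3 hb.py
```

```text
t 36.1 pos [ 0.4901 -0.1391  0.2467] x [-0.001  0.    -1.   ] yaw_y 81.48 F [-0.2 -0.5 -0.9] T [-0.08  0.05 -0.04] w 0.469 J [ 0.33  0.59 -0.21  1.69  0.15  0.87  1.48]
134 wall
center off [-0.8 -0.1] rms 0.0006434198910291967
top z 276 0.014533153783517605 [-4.88324131  3.95251977]
```

Call:
{"api": "jog_arm", "payload": {"series": [[[0.067,0.17,0,0,0,0,1],[0.067,0.17,0,0,0,0,1],[0.067,0.17,0,0,0,0,1],[0.067,0.17,0,0,0,0,1],[0.067,0.17,0,0,0,0,1],[0.067,0.17,0,0,0,0,1],[0.067,0.17,0,0,0,0,1]]]}}

```text
clock: 36.85
ee_pos: [0.5571, 0.0277, 0.2468]
tool_rot: [0.705, 0.054, 0.705, -0.055]
force: [0.3, 0.2, 0.6]
gripper_width: 0.476
```

```bash
python3 hb.py
```

```text
t 36.85 pos [0.5571 0.0277 0.2468] x [-0.    -0.001 -1.   ] yaw_y 81.21 F [0.3 0.2 0.6] T [-0.01  0.03  0.08] w 0.476 J [-0.02  0.66 -0.18  1.52  0.13  0.97  1.19]
138 wall
center off [-0.8 -0.1] rms 0.0008779847914433953
top z 186 0.01475203094658345 [-5.90386115  4.371829  ]
```

Call:
{"api": "jog_arm", "payload": {"series": [[[0,0.0005,0,0,0,0,1],[0,0.0005,0,0,0,0,1],[0,0.0005,0,0,0,0,1]]]}}

```text
clock: 37.2
ee_pos: [0.5572, 0.03, 0.2469]
tool_rot: [0.705, 0.053, 0.705, -0.053]
force: [0.2, 0.2, -1.4]
gripper_width: 0.469
```

Call:
{"api": "jog_arm", "payload": {"series": [[[0,0.0005,-0.015,0,0,0,1],[0,0.0005,-0.025,0,0,0,1],[0,0.0005,-0.033,0,0,0,1],[0,0.0005,-0.04,0,0,0,1],[0,0.0005,-0.047,0,0,0,1],[0,0.0005,-0.053,0,0,0,1],[0,0.0005,-0.056,0,0,0,1],[0,0.0005,-0.056,0,0,0,1]]]}}

```text
clock: 38.0
ee_pos: [0.5572, 0.0309, 0.1906]
tool_rot: [0.705, 0.053, 0.705, -0.053]
force: [0.3, -0.5, -1.2]
gripper_width: 0.473
```

```bash
python3 g.py 21
```

```text
t 38.0 pos [0.5572 0.0309 0.1906] x [-0. -0. -1.] yaw_y 81.36 F [ 0.3 -0.5 -1.2] T [ 0.01  0.03 -0.  ] w 0.473 J [-0.03  0.73 -0.17  1.6   0.15  0.82  1.16]
bush side px [300. 217.] [0.54352181 0.02192858 0.20272854]
```

View pics/c21.png

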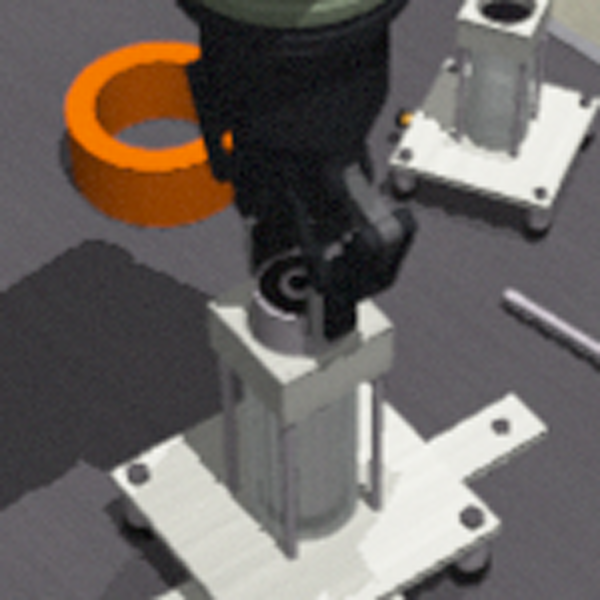

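Call:
{"api": "jog_arm", "payload": {"series": [[[0,0,0,0,0,0,0],[0,0,0,0,0,0,-0.4],[0,0,0,0,0,0,-0.4],[0,0,0,0,0,0,-0.4],[0,0,0.04,0,0,0,-0.4],[0,0,0.08,0,0,0,-0.4],[-0.02,0.05,0.08,0,0,0,-0.4],[-0.04,0.1,0.08,0,0,0,-0.4],[-0.06,0.15,0.08,0,0,0,-0.4],[-0.07,0.2,0.08,0,0,0,-0.4],[-0.087,0.24,0.08,0,0,0,-0.4],[-0.087,0.2465,0.08,0,0,0,-0.4],[-0.087,0.2465,0.08,0,0,0,-0.4],[-0.087,0.2465,0.08,0,0,0,-0.4]]], "newtons": 80}}

```text
clock: 39.55
ee_pos: [0.4707, 0.2764, 0.2708]
tool_rot: [0.705, 0.053, 0.705, -0.054]
force: [-0.4, -0.4, -0.3]
gripper_width: 0.703
```

```bash
python3 t.py; python3 look.py 22
```

```text
t 39.55 pos [0.4707 0.2764 0.2708] x [ 0.    -0.001 -1.   ] yaw_y 81.31 F [-0.4 -0.4 -0.3] T [-0.05  0.05 -0.04] w 0.703 J [-0.51  0.62 -0.16  1.53  0.11  1.01  0.73]
collar 959 ((556.347412109375, 30.904319763183594), (59.96709060668945, 60.510169982910156), 81.0570068359375) 0.18305866384894823
in bore 41 [0.16786675 0.1688382  0.16925163 0.16954486 0.16986763]
rammer 8 ((467.8472900390625, 282.95172119140625), (26.912561416625977, 8.871848106384277), 20.1020450592041) 0.16811600272030608
```

View pics/s22.png

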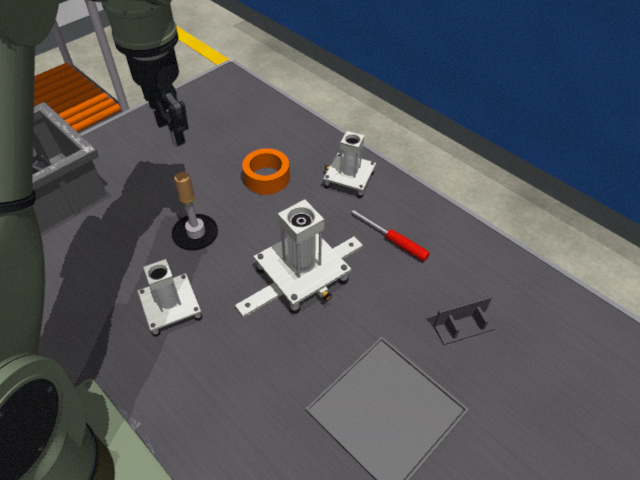

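Tray is empty, all three bushes are in the tube, and the rammer stands at side px (185,190). I'll pick up the rammer.

Call:
{"api": "jog_arm", "payload": {"series": [[[0,0.0005,-0.04,0,0,0,-0.4],[0,0.0005,-0.08,0,0,0,-0.4],[0,0.0005,-0.12,0,0,0,-0.4],[0,0.0005,-0.146,0,0,0,-0.4],[0,0.0005,-0.146,0,0,0,-0.4],[0,0.0005,-0.146,0,0,0,0.1],[0,0.0005,-0.146,0,0,0,0.6],[0,0.0005,-0.146,0,0,0,1],[0,0.0005,-0.146,0,0,0,1],[0,0.0005,-0.146,0,0,0,1],[0,0.0005,-0.146,0,0,0,1],[0,0.0005,-0.146,0,0,0,1],[0,0.0005,-0.146,0,0,0,1]]], "newtons": 90}}

```text
clock: 40.95
ee_pos: [0.4711, 0.2782, 0.1267]
tool_rot: [0.706, 0.054, 0.704, -0.053]
force: [0.5, 0.4, 9.5]
gripper_width: 0.333
```

```bash
python3 t.py
```

```text
t 40.95 pos [0.4711 0.2782 0.1267] x [ 0.003  0.001 -1.   ] yaw_y 81.34 F [0.5 0.4 9.5] T [-0.22  0.11  0.02] w 0.333 J [-0.52  0.81 -0.13  1.71  0.16  0.63  0.68]
```

Call:
{"api": "jog_arm", "payload": {"series": [[[0,0,0.02,0,0,0,1],[0,0,0.06,0,0,0,1],[0,0,0.11,0,0,0,1],[0,0,0.16,0,0,0,1],[0,0,0.21,0,0,0,1],[0.01,-0.02,0.23,0,0,0,1],[0.03,-0.06,0.23,0,0,0,1],[0.045,-0.1,0.23,0,0,0,1],[0.06,-0.14,0.23,0,0,0,1],[0.075,-0.18,0.23,0,0,0,1],[0.085,-0.22,0.23,0,0,0,1],[0.0855,-0.245,0.23,0,0,0,1],[0.0855,-0.247,0.23,0,0,0,1],[0.0855,-0.247,0.23,0,0,0,1],[0.0855,-0.247,0.23,0,0,0,1]]]}}

```text
clock: 42.45
ee_pos: [0.5555, 0.0319, 0.3555]
tool_rot: [0.705, 0.053, 0.705, -0.053]
force: [0.6, -0.5, -3.6]
gripper_width: 0.331
```

```bash
python3 ram.py 23 .1237
```

```text
t 42.45 pos [0.5555 0.0319 0.3555] x [ 0.001  0.001 -1.   ] yaw_y 81.43 F [ 0.6 -0.5 -3.6] T [ 0.03 -0.03  0.03] w 0.331 J [-0.03  0.57 -0.16  1.31  0.09  1.27  1.22]
foot (156, array([-0.8,  0.1]), array([0.5548, 0.032 ]), np.float64(0.86))
shaft (255, array([-1. , -0.2]), array([0.5545, 0.0317]), np.float64(0.87))
low z [0.23311211 0.23430908] expected 0.23178557931862429
```

View pics/c23.png

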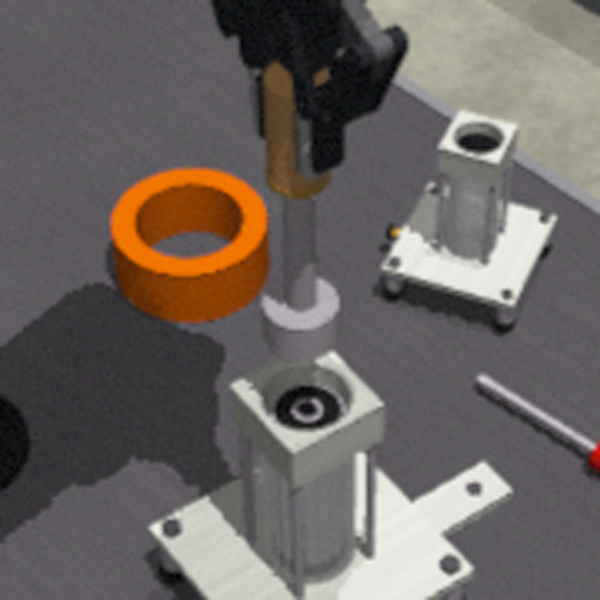

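Call:
{"api": "jog_arm", "payload": {"series": [[[0.0015,-0.001,-0.015,0,0,0,1],[0.0015,-0.001,-0.03,0,0,0,1],[0.0015,-0.001,-0.042,0,0,0,1],[0.0015,-0.001,-0.05,0,0,0,1],[0.0015,-0.001,-0.056,0,0,0,1],[0.0015,-0.001,-0.06,0,0,0,1],[0.0015,-0.001,-0.064,0,0,0,1],[0.0015,-0.001,-0.068,0,0,0,1],[0.0015,-0.001,-0.072,0,0,0,1],[0.0015,-0.001,-0.076,0,0,0,1],[0.0015,-0.001,-0.08,0,0,0,1]]]}}

```text
clock: 43.6
ee_pos: [0.5574, 0.03, 0.2747]
tool_rot: [0.705, 0.053, 0.705, -0.053]
force: [-0.2, 0.5, 4.5]
gripper_width: 0.329
```

```bash
python3 ram.py 24 .1237
```

```text
t 43.6 pos [0.5574 0.03   0.2747] x [ 0.  0. -1.] yaw_y 81.36 F [-0.2  0.5  4.5] T [ 0.18  0.02 -0.05] w 0.329 J [-0.03  0.64 -0.16  1.47  0.11  1.04  1.21]
foot (104, array([-3.7, -9. ]), array([0.5537, 0.021 ]), np.float64(7.7))
shaft (207, array([-0.8, -0.2]), array([0.5566, 0.0297]), np.float64(0.92))
low z [0.13176088 0.13318325] expected 0.15098622664671532
```

View pics/c24.png

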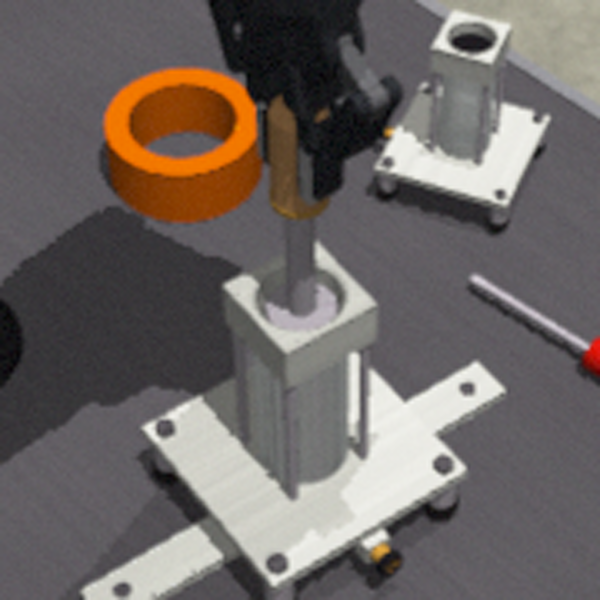

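Now down to the stop: slowly, 2 mm per row.

Call:
{"api": "jog_arm", "payload": {"series": [[[0,0,-0.002,0,0,0,1],[0,0,-0.004,0,0,0,1],[0,0,-0.006,0,0,0,1],[0,0,-0.008,0,0,0,1],[0,0,-0.009,0,0,0,1]]]}}

```text
clock: 44.15
ee_pos: [0.5576, 0.0299, 0.2662]
tool_rot: [0.705, 0.053, 0.705, -0.053]
force: [-0.5, 0.3, 17.6]
gripper_width: 0.331
```

Call:
{"api": "jog_arm", "payload": {"series": [[[0,0,-0.001,0,0,0,1],[0,0,-0.002,0,0,0,1],[0,0,-0.002,0,0,0,1]]]}}

```text
clock: 44.45
ee_pos: [0.5584, 0.0299, 0.2659]
tool_rot: [0.707, 0.054, 0.703, -0.053]
force: [-1.3, -0.1, 33.4]
gripper_width: 0.332
```

Call:
{"api": "jog_arm", "payload": {"series": [[[0,0,-0.001,0,0,0,1],[0,0,-0.001,0,0,0,1],[0,0,-0.001,0,0,0,1]]]}}

```text
clock: 44.75
ee_pos: [0.5587, 0.03, 0.2657]
tool_rot: [0.707, 0.054, 0.703, -0.053]
force: [-3.1, 0.2, 43.8]
gripper_width: 0.33
```

Call:
{"api": "jog_arm", "payload": {"series": [[[0,0,0.002,0,0,0,1],[0,0,0.004,0,0,0,1],[0,0,0.03,0,0,0,1],[0,0,0.07,0,0,0,1],[0,0,0.093,0,0,0,1],[0,0,0.093,0,0,0,1],[-0.01,0.02,0.093,0,0,0,1],[-0.03,0.06,0.093,0,0,0,1],[-0.045,0.1,0.093,0,0,0,1],[-0.06,0.14,0.093,0,0,0,1],[-0.07,0.18,0.093,0,0,0,1],[-0.08,0.22,0.093,0,0,0,1],[-0.086,0.245,0.093,0,0,0,1],[-0.087,0.248,0.093,0,0,0,1],[-0.087,0.248,0.093,0,0,0,1]]]}}

```text
clock: 46.25
ee_pos: [0.4699, 0.2779, 0.3545]
tool_rot: [0.705, 0.052, 0.706, -0.053]
force: [0.1, -1.3, -4.1]
gripper_width: 0.333
```

```bash
python3 ram.py 25 .1237; python3 look.py 26
```

```text
t 46.25 pos [0.4699 0.2779 0.3545] x [-0.002 -0.001 -1.   ] yaw_y 81.42 F [ 0.1 -1.3 -4.1] T [-0.09 -0.09  0.05] w 0.333 J [-0.5   0.55 -0.17  1.35  0.09  1.25  0.74]
foot (157, array([-1. , -0.3]), array([0.4688, 0.2777]), np.float64(1.22))
shaft (249, array([-0.9, -0.4]), array([0.4689, 0.2775]), np.float64(1.12))
low z [0.23187784 0.23331474] expected 0.23081986691769155
collar 578 ((556.3417358398438, 30.899356842041016), (60.0900993347168, 60.47998809814453), 81.44552612304688) 0.1854900895939819
in bore 324 [0.14031448 0.14220666 0.14341986 0.14461461 0.1464636 ]
```

View pics/c26.png

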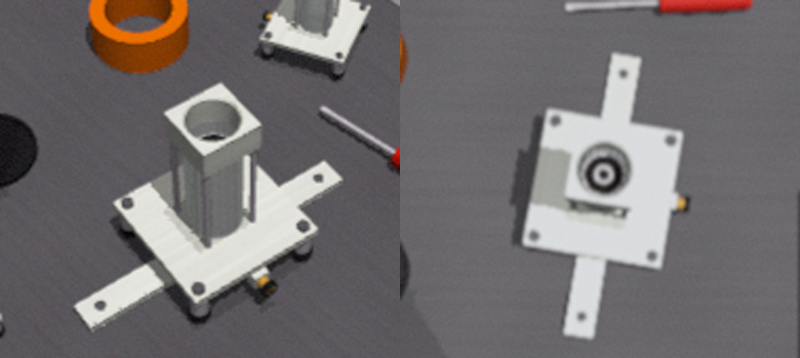

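Call:
{"api": "jog_arm", "payload": {"series": [[[0,0.001,-0.04,0,0,0,1],[0,0.001,-0.09,0,0,0,1],[0,0.001,-0.14,0,0,0,1],[0,0.001,-0.18,0,0,0,1],[0,0.001,-0.205,0,0,0,1],[0,0.001,-0.216,0,0,0,1],[0,0.001,-0.222,0,0,0,1],[0,0.001,-0.226,0,0,0,1],[0,0.001,-0.2275,0,0,0,1],[0,0.001,-0.2275,0,0,0,1]]]}}

```text
clock: 47.4
ee_pos: [0.4705, 0.279, 0.129]
tool_rot: [0.705, 0.053, 0.705, -0.053]
force: [-0.4, 0.2, -3.0]
gripper_width: 0.334
```

Call:
{"api": "jog_arm", "payload": {"series": [[[0,0,-0.0007,0,0,0,1],[0,0,-0.0014,0,0,0,1],[0,0,-0.0018,0,0,0,1]]]}}

```text
clock: 47.7
ee_pos: [0.4703, 0.279, 0.1267]
tool_rot: [0.705, 0.053, 0.705, -0.053]
force: [-0.4, -0.4, 6.7]
gripper_width: 0.335
```

Contact. Release gently, rise clear and back off.

Call:
{"api": "jog_arm", "payload": {"series": [[[0,0,0,0,0,0,0.5],[0,0,0,0,0,0,-0.2],[0,0,0,0,0,0,-0.4],[0,0,0,0,0,0,-0.4],[0,0,0,0,0,0,-0.4],[0,0,0.04,0,0,0,-0.4],[0,0,0.08,0,0,0,-0.4],[0,0,0.12,0,0,0,-0.4],[0,0,0.15,0,0,0,-0.4],[-0.05,0.05,0.15,0,0,0,-0.4],[-0.1,0.1,0.15,0,0,0,-0.4],[-0.15,0.15,0.15,0,0,0,-0.4],[-0.2,0.2,0.15,0,0,0,-0.4],[-0.2,0.2,0.15,0,0,0,-0.4]]]}}

```text
clock: 49.1
ee_pos: [0.2918, 0.4568, 0.2767]
tool_rot: [0.705, 0.053, 0.705, -0.053]
force: [1.0, 0.3, 0.3]
gripper_width: 0.702
```

```bash
python3 t.py; python3 look.py 27
```

```text
t 49.1 pos [0.2918 0.4568 0.2767] x [ 0.  0. -1.] yaw_y 81.35 F [1.  0.3 0.3] T [-0.03 -0.02  0.01] w 0.702 J [-0.98  0.61 -0.15  1.53  0.1   1.01  0.26]
collar 582 ((556.4174194335938, 30.92882537841797), (60.17259216308594, 60.6153678894043), 81.42684936523438) 0.1855467506006186
in bore 325 [0.14078267 0.14238795 0.14364554 0.14481719 0.14653398]
rammer 252 ((469.713134765625, 278.13555908203125), (28.895505905151367, 28.065277099609375), 8.088208198547363) 0.170483797357327
```

View pics/t27.png

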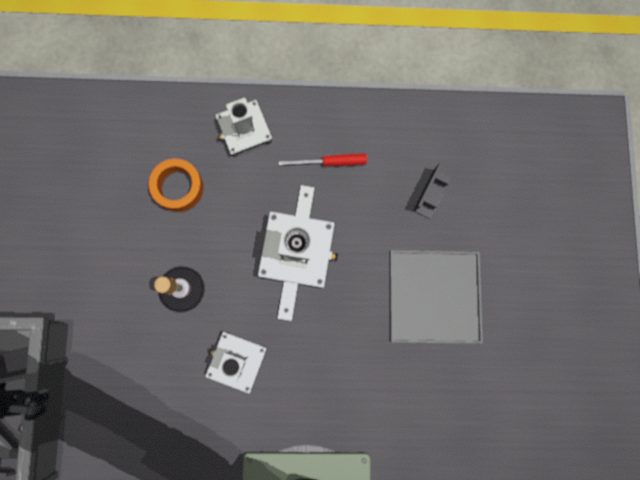

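View pics/s27.png

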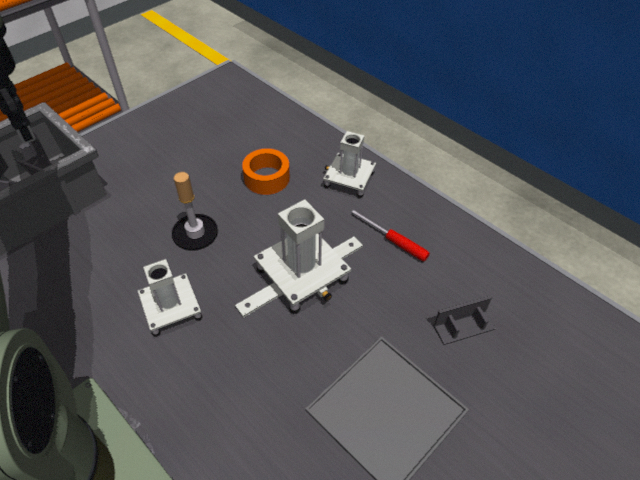

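```bash
python3 -c "
from station import ctrl
print(ctrl.hand_in())"
```

```text
the job is handed in; nothing more can be done
None
```

The job is done and handed in at about 49 s of the 210 s allowed.

- **Magazine:** I gripped it by the collar and turned it about 44° where it stood. As its feet came clear of the rail it hung from the gripper for a moment, about 10 mm up, before I set it down. It now straddles the rail squarely: collar yaw 81.4° against 81.4–81.5° for the rail's cross direction. The mouth reads 185.5 mm high (186 mm expected), so all four feet are on the bench.
- **Bushes:** Only three were present, and all three are in the tube; the tray is empty. One was knocked about 3 cm aside during the run; I found it again and loaded it.
- **Packing:** I rammed once after the first bush, to make room for the other two, and again at the end. On the final push the stack stopped, holding within 0.5 mm while the force rose from 18 to 44 N. Its top sits 42 mm below the mouth; 43 mm is expected at the bottom stop.
- **Rammer:** It stands upright in its dish, top at 170.5 mm, about 2 mm from the dish centre.
- **Other things:** The tape, bracket, screwdriver and the two small look-alike magazines show no change in the pictures.

None of my last checks failed or disagreed.

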